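# Screw the objective into the inverted microscope

## Task

Take the microscope objective out of its grey storage cup and screw it, lens up, into the sprung nosepiece of the inverted microscope. To keep from cross-threading it, rest it on the nosepiece with a light press and turn it backward (anticlockwise seen from above) until you feel it drop a step, and only then turn it forward (clockwise) until its shoulder sits flush on the nosepiece and it is nipped up gently. Press lightly enough that the sprung nosepiece never bottoms, do not overtighten, let go of it, and leave the things around the work where they lie.

Things in the scene. Friction and masses are not known exactly. Their poses are not given: they have to be found in the camera images.
- objective: Metal microscope objective, 59 mm tall, 0.18 kg, upright in the storage cup, lens up. Origin: centre of the underside of its pilot; z up. Smooth pilot 32 mm across (tapered to 23 mm over its lowest 5 mm) up to the shoulder at 12 mm; straight knurled barrel with a blue ring, 46 mm across, from 12 to 44 mm; then a cone to the lens. Round: hold the barrel at any angle.
- lugs (a point): Centre of the objective at the underside of its three thread lugs, 6 mm above its origin. The lugs stand 120 degrees apart, 39 mm across, 5 mm wide, 1.6 mm thick. Resting on the nosepiece they ride on its flat thread face or on one of three short lead-in ramps; dropped into the thread starts they lie about 3.5 mm below the face, screwed home 6 mm.
- shoulder (a point): Centre of the objective's flat shoulder, 12 mm above its origin; it comes to rest on the nosepiece's top face (point port). Fingertips must stay 4 mm or more above the shoulder to clear the nosepiece.
- storage_cup: Grey plastic cup, 54 mm across and 14 mm high, fixed to the worktop, in which the objective stands upright (floor 3 mm above the worktop, bore 43 mm). Origin: centre of its underside.
- microscope: White inverted microscope on a grey plinth, about 190 x 180 x 80 mm without the nosepiece, fixed to the worktop, its stage plate taken off; focus knobs at its sides. Origin: on the worktop exactly below the nosepiece's axis; x points away from its control panel. The nosepiece stands 20 mm above everything else on it.
- port (a point): Centre of the top face of the nosepiece, a dark upright tube 54 mm across with a light band, 102 mm above the worktop; z up. Its bore takes the pilot with 1.5 mm to spare all round. In it, flush with the face, a right-hand thread with three starts 120 degrees apart begins; where the starts lie differs every time and does not follow the microscope's yaw.
- bore (a point): On the nosepiece's axis, 6 mm below its face. Turned backward (anticlockwise from above), after at most a third of a turn, the lugs fall 3.5 mm into the thread starts; about 10 degrees farther back they climb the next ramp to the face again. From the drop, about 1.5 rad of clockwise turning, sinking 2.3 mm per rad, brings the shoulder flush.
- carriage (a joint): How far the sprung nosepiece is pushed down, m: 0 at rest, stop at 0.010. It starts to move at about 3 N of press and takes 1 N more per mm.
- nosepiece (a joint): Small elastic twist of the nosepiece ring under torque, rad, 2 N m per rad: 0 at rest, positive when dragged clockwise seen from above (tightening), negative when dragged anticlockwise. Rubbing the lugs over the thread face at 6 N of press gives 0.02 to 0.035; nipping up gently is 0.10 to 0.15 (0.2 to 0.3 N m).
- stage_plate: Bystander: the microscope's dark stage plate, 116 x 116 x 6 mm with a round opening, lying flat. Origin: centre of its underside.
- canister_lid: Bystander: grey plastic canister lid, 53 mm across, 56 mm tall. Origin: centre of its underside.
- loupe: Bystander: folding loupe, 24 x 38 x 18 mm. Origin: centre of its underside.
- tweezers: Bystander: steel tweezers, 14 x 128 x 8 mm, lying flat. Origin: centre of the underside.
- bangle: Bystander: gold bangle, 68 x 82 x 8 mm, lying flat. Origin: centre of its underside.
Things that resemble listed ones, but are neither listed nor needed, are in the scene too. What is shaped like the objective but green or yellow is not meant.

How it is judged:
By the outcome, as a careful person would: the job done as asked, in the order asked, and still so for the second after the job is handed in, with the robot touching nothing.
It also fails if it takes over 72 s, if anything falls off the work surface, if the arm or the gripper's body presses on something with over 40 N, if the wrist force passes 120 N, or if a joint passes its speed limit or range.

## Robot

A 7-joint arm with a two-finger parallel gripper is mounted at the origin on a cart in front of the work surface, level with it; the furniture and walls round the work are solid. World frame = base frame: x ahead of the robot, y to its left, z up, the work surface at z = 0. Lengths are in mm, angles in rad, forces in N, time in s.
With the tool pointing down it reaches from about 425 to 875 mm from the base axis. Payload 4.7 kg.
Tool frame: the origin (TCP) lies midway between the tips of the shut fingers; the grasp point (between the pads) lies 19 mm behind it (arm.hold_point_z is the distance from the TCP to the grasp point, in mm); z points along the fingers, y is the direction in which the jaws open and shut (so a half turn about z gives the same grasp; the last joint's range is limited). The gripper opens to 85 mm and grips with 20 to 120 N. Pads are 22 mm wide; open, the fingers measure 114 mm over their backs; the gripper's body (76 mm by 85 mm) begins 54 mm behind the grasp point. The pads swing forward as they close: fully open they stand 13 mm farther back than shut.
Start: joints at [-1.277, 0.321, -0.07, 1.45, 0.023, 1.371, -0.057], TCP at [179.533, 624.734, 231.349] pointing down, gripper open.
Joint ranges: [-2.86, 2.86], [-0.3, 2.09], [-1.38, 1.24], [0.06, 2.45], [-1.56, 4.7], [0.09, 2.05], [-2.69, 2.69]. Speed limits (rad/s): [2.57, 2.57, 3.14, 3.14, 3.14, 3.14, 3.14].

## Interface

Orientations are given as a unit quaternion [w, x, y, z].
In Python, from station import arm gives the robot as it stands.
- The arm moves only by the tool jog_arm, never from a script. Its argument "moves" is a list of rows, each a list of 7 numbers: the shift along the tool's x, y, z in units of 30 mm (1.0 is 30 mm), then the turn, a rotation vector about the tool's x, y, z in rad, then the closure, from 0 (fully open) to 1 (shut). A call has 1 to 12 rows; each row shifts and turns the commanded pose from where the row before left it, along the tool's axes as they then stand; what a row does not reach is not made up. A row lasts 1/12 s, in which the tool goes at most 41.7 mm and 7.16 degrees, less where a joint would pass 70% of its speed; a pose out of reach is approached as far as the arm can. A call is refused whole if a number of a shift passes 1 or a number of a turn 0.125, either way. A call with a gripper value outside its range is refused whole. The fingers move at their own pace and stop on an object; the grip force is fixed at half the most. Time passes only in rows, so rows that do not move let the fingers close. It gives the time, the measured TCP pose, the force and the opening at its end, in the units of the state.
- arm.get_state(): the state, without advancing time (a new reading comes with each control period).
- arm.snapshot(name): name is "scene" or "top" or "wrist"; returns (picture, depth): 480x640x3 uint8, blue, green, red; 480x640 float32, mm along the optical axis (not along the pixel's ray), 0 where there is no reading.
- arm.calibration(name): a dict with "fx", "fy", "cx", "cy" (pixels), "R" (3x3) and "t" (3): a world point X has camera coordinates R X + t; the wrist camera has in their place "T_tool_cam" (4x4, takes a point from camera to tool coordinates, whose origin is the TCP and whose axes are the flange's). Camera axes: x right, y down, z forward; pixel columns grow to the right and rows downward; lengths in mm; the calibration is good to about 2 mm. A picture is of the moment at which its call begins: read the wrist's pose just before it. calibration takes no time and is no camera call.
- arm.job_done(): hands the job in, once; it reports no verdict.
The state is a dict: "clock": time; "joint_pos": joint angles; "joint_vel": joint speeds; "effort": joint torques, N m; "tool_pos": TCP position; "tool_rot": TCP orientation; "ft_force": force on the tool from outside, world axes, zero at the start; "wrist_torque": the same for the moment, N m; "finger_gap": opening from 0.0 (shut) to 1.0 (fully open).
Only numpy, scipy, OpenCV 4.12 (cv2) and the standard library are available. Lean on these libraries where they do the work, as an engineer would, in place of code of your own. Each camera call takes 0.05 s, during which the arm holds its last target.

## Working session

There is one attempt and no reset: what is moved stays moved. The work goes in short steps, Python scripts to look and compute and a tool call to move; the robot and the scene stay as the last step left them, time stands still between calls to the robot, and variables do not carry over. Pictures are saved under pics/ and viewed, and the job is handed in when it is done.

Besides the shell and the picture viewer there is one more tool, called after "Request:" by a JSON object that holds its "api" and its "payload", one argument or row to a line. jog_arm: Moves the arm, as the interface text tells. Its arguments: {"type":"object","properties":{"moves":{"type":"array"}},"required":["moves"]}

```bash
ls; mkdir -p pics; python3 - <<'E'
from station import arm
import cv2, numpy as np
print(arm.get_state())
for n in ["scene","top"]:
    im,d=arm.snapshot(n); cv2.imwrite(f"pics/{n}0.png",im); np.save(f"{n}0.npy",d)
    print(n,arm.calibration(n))
print(arm.calibration("wrist"), arm.hold_point_z)
E
```

```text
pics
{'clock': 0.0, 'joint_pos': array([-1.27690036,  0.32182689, -0.07009431,  1.45166974,  0.02258977,
        1.37079324, -0.05689792]), 'joint_vel': array([-0.0008027 , -0.00076388, -0.00025889, -0.00072703, -0.00099963,
       -0.00290992, -0.00077813]), 'effort': array([ 6.40022154e-04, -4.93587184e+01, -3.81952515e-01, -3.14337087e+01,
        1.29463602e-02,  1.14728959e-02,  1.88431457e-06]), 'tool_pos': array([179.3940727 , 624.19780072, 230.2236818 ]), 'tool_rot': array([-9.09750563e-05,  1.39422429e-01,  9.90232535e-01, -9.50711489e-04]), 'ft_force': array([-0.4827442 , -0.29717641,  0.14150774]), 'wrist_torque': array([-0.04287109, -0.00622035,  0.02466358]), 'finger_gap': 1.0036664567728366}
scene {'fx': 481.71222743109234, 'fy': 481.71222743109234, 'cx': 319.100420464173, 'cy': 239.68848698086543, 'R': array([[ 0.40914611, -0.91244765,  0.00622511],
       [-0.42033659, -0.19452756, -0.88627094],
       [ 0.80988679,  0.35999766, -0.46312533]]), 't': array([-226.52964437,  306.63604094,  620.53574183])}
top {'fx': 447.57890410673474, 'fy': 447.57890410673474, 'cx': 320.39164366889776, 'cy': 231.59322270827275, 'R': array([[-0.00496157, -0.99990421,  0.01292099],
       [-0.98190222,  0.00242513, -0.18937302],
       [ 0.18932354, -0.01362673, -0.9818202 ]]), 't': array([-5.60526621e-01,  5.55929096e+02,  1.05533636e+03])}
{'fx': 345.50976581525504, 'fy': 345.50976581525504, 'cx': 327.0235153978242, 'cy': 239.03660620432365, 'T_tool_cam': array([[-1.16311395e-04, -9.52659346e-01, -3.04039728e-01,
         7.74885891e+01],
       [ 9.99999655e-01, -3.60878719e-04,  7.48201992e-04,
         5.96738705e-01],
       [-8.22503088e-04, -3.04039536e-01,  9.52659060e-01,
        -1.41650283e+02],
       [ 0.00000000e+00,  0.00000000e+00,  0.00000000e+00,
         1.00000000e+00]])} 18.700000000000003
```

View pics/scene0.png

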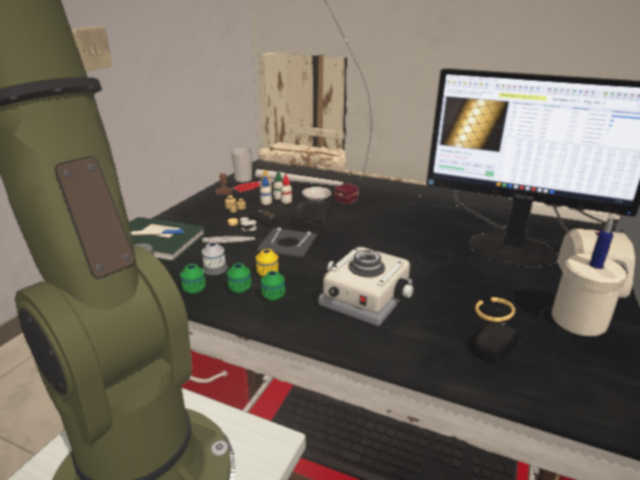

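View pics/top0.png

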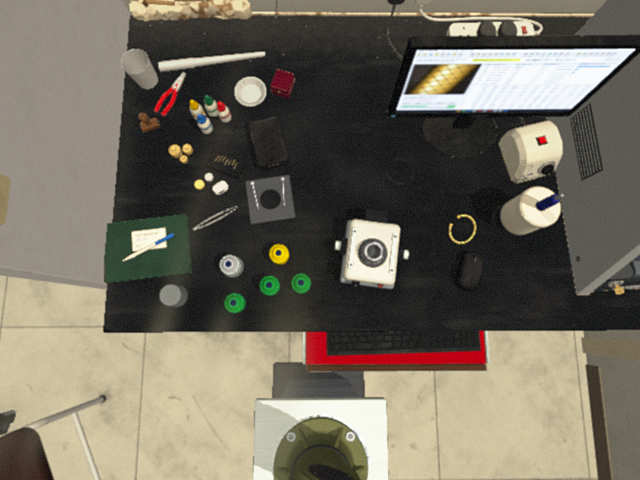

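```bash
cat > h.py <<'E'
from station import arm
import cv2, numpy as np
def ray(n,u,v,cal=None):
    c=cal or arm.calibration(n)
    R=np.array(c["R"]);t=np.array(c["t"])
    d=R.T@np.array([(u-c["cx"])/c["fx"],(v-c["cy"])/c["fy"],1.]); o=-R.T@t
    return o,d
def onz(n,u,v,z,cal=None):
    o,d=ray(n,u,v,cal); return o+d*(z-o[2])/d[2]
def bp(n,u,v,dep):
    o,d=ray(n,u,v); return o+d*dep
def proj(n,X,cal=None):
    c=cal or arm.calibration(n); p=np.array(c["R"])@X+c["t"]
    return c["cx"]+c["fx"]*p[0]/p[2],c["cy"]+c["fy"]*p[1]/p[2]
from scipy.spatial.transform import Rotation as Ro
def wcal(st):
    c=dict(arm.calibration("wrist")); q=st["tool_rot"]
    T=np.eye(4);T[:3,:3]=Ro.from_quat([q[1],q[2],q[3],q[0]]).as_matrix();T[:3,3]=st["tool_pos"]
    W=T@np.array(c["T_tool_cam"]); c["R"]=W[:3,:3].T; c["t"]=-W[:3,:3].T@W[:3,3]; return c
E
python3 - <<'E'
from h import *
im=cv2.imread("pics/top0.png");d=np.load("top0.npy")
a=cv2.resize(im[215:320,140:420],None,fx=2.8,fy=2.8,interpolation=cv2.INTER_CUBIC);cv2.imwrite("pics/topz.png",a)
s=cv2.imread("pics/scene0.png")
cv2.imwrite("pics/scz.png",cv2.resize(s[210:330,160:440],None,fx=2.8,fy=2.8,interpolation=cv2.INTER_CUBIC))
ds=np.load("scene0.npy")
for u,v in [(231,265),(231,255),(373,252),(373,244),(350,275),(300,285),(173,293),(279,252)]: print("top",u,v,d[v,u],bp("top",u,v,d[v,u]).round(1))
for u,v in [(213,247),(213,252),(368,256),(375,252)]: print("sc",u,v,ds[v,u],bp("scene",u,v,ds[v,u]).round(1))
E
```

```text
top 231 265 1078.9861 [472.3 213.4  64. ]
top 231 255 1098.7529 [498.8 217.1  48.9]
top 373 252 1068.3359 [ 499.9 -127.5   84.9]
top 373 244 1077.7432 [ 520.1 -128.8   79.3]
top 350 275 1064.2301 [445.9 -72.2  77.9]
top 300 285 1073.4279 [423.8  47.1  62.6]
top 173 293 1073.3872 [406.4 351.6  55.1]
top 279 252 1093.6727 [504.7  98.8  56.9]
sc 213 247 1045.7025 [465.  213.1  60.8]
sc 213 252 1044.7343 [459.8 210.4  51.6]
sc 368 256 954.5489 [ 518.1 -121.5   90.4]
sc 375 252 939.5185 [ 514.4 -136.4  104.8]
```

View pics/topz.png

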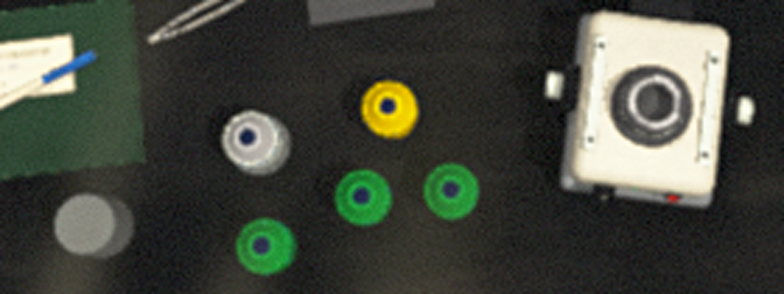

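View pics/scz.png

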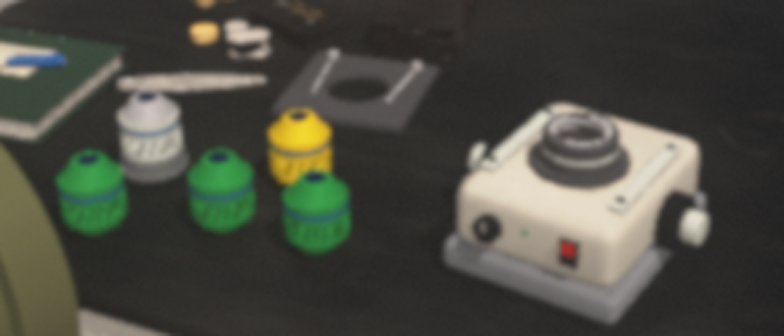

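```bash
cat >> h.py <<'E'
def Rt(st):
    q=st["tool_rot"]; return Ro.from_quat([q[1],q[2],q[3],q[0]]).as_matrix()
def Rdown(yaw): # tool x at yaw, z down
    c,s=np.cos(yaw),np.sin(yaw); return np.array([[c,s,0],[s,-c,0],[0,0,-1.]])
def plan(pos,yaw,n):
    st=arm.get_state(); R=Rt(st);p=np.array(st["tool_pos"])
    rv=Ro.from_matrix(R.T@Rdown(yaw)).as_rotvec()/n
    dp=(np.array(pos)-p)/n
    for i in range(n):
        print((R.T@dp/30).round(3), rv.round(4)); R=R@Ro.from_rotvec(rv).as_matrix()
def show():
    st=arm.get_state(); R=Rt(st)
    print("t",round(st["clock"],2),"p",st["tool_pos"].round(2),"yaw",np.degrees(np.arctan2(R[1,0],R[0,0])).round(2),"zax",R[:,2].round(4),"F",st["ft_force"].round(2),"M",st["wrist_torque"].round(3),"gap",round(float(st["finger_gap"]),3),"q",np.array(st["joint_pos"]).round(3))
E
python3 - <<'E'
from h import *
print(onz("top",228.6,263.9,62), onz("scene",160+149/2.8,210+98/2.8,62))
plan([472,213,200],np.radians(114),20)
E
```

```text
[475.2617235  219.69216426  62.        ] [470.96675947 216.58408987  62.        ]
[-0.658 -0.524  0.051] [-0.0001  0.      0.0436]
[-0.68  -0.495  0.051] [-0.0001  0.      0.0436]
[-0.701 -0.465  0.051] [-0.0001  0.      0.0436]
[-0.721 -0.434  0.051] [-0.0001  0.      0.0436]
[-0.739 -0.402  0.051] [-0.0001  0.      0.0436]
[-0.756 -0.369  0.051] [-0.0001  0.      0.0436]
[-0.771 -0.336  0.051] [-0.0001  0.      0.0436]
[-0.785 -0.302  0.051] [-0.0001  0.      0.0436]
[-0.797 -0.268  0.051] [-0.0001  0.      0.0436]
[-0.808 -0.233  0.051] [-0.0001  0.      0.0436]
[-0.818 -0.197  0.051] [-0.0001  0.      0.0436]
[-0.826 -0.161  0.051] [-0.0001  0.      0.0436]
[-0.832 -0.125  0.051] [-0.0001  0.      0.0436]
[-0.836 -0.089  0.051] [-0.0001  0.      0.0436]
[-0.84  -0.052  0.051] [-0.0001  0.      0.0436]
[-0.841 -0.016  0.051] [-0.0001  0.      0.0436]
[-0.841  0.021  0.051] [-0.0001  0.      0.0436]
[-0.839  0.058  0.051] [-0.0001  0.      0.0436]
[-0.836  0.094  0.051] [-0.0001  0.      0.0436]
[-0.831  0.131  0.051] [-0.0001  0.      0.0436]
```

Request:
{"api": "jog_arm", "payload": {
  "moves": [
    [-0.66,-0.52,0,0,0,0.044,0],
    [-0.68,-0.5,0,0,0,0.044,0],
    [-0.7,-0.47,0,0,0,0.044,0],
    [-0.72,-0.43,0,0,0,0.044,0],
    [-0.74,-0.4,0,0,0,0.044,0],
    [-0.76,-0.37,0,0,0,0.044,0],
    [-0.77,-0.34,0,0,0,0.044,0],
    [-0.78,-0.3,0,0,0,0.044,0],
    [-0.8,-0.27,0,0,0,0.044,0],
    [-0.81,-0.23,0,0,0,0.044,0],
    [-0.82,-0.2,0,0,0,0.044,0],
    [-0.83,-0.16,0,0,0,0.044,0]
  ]
}}

```text
clock: 1.1
tool_pos: [356.0, 375.3, 231.3]
tool_rot: [0.0, 0.395, 0.919, 0.0]
ft_force: [0.2, 0.3, -0.0]
finger_gap: 0.998
```

Request:
{"api": "jog_arm", "payload": {
  "moves": [
    [-0.83,-0.12,0,0,0,0.044,0],
    [-0.84,-0.09,0,0,0,0.044,0],
    [-0.84,-0.05,0,0,0,0.044,0],
    [-0.84,-0.02,0,0,0,0.044,0],
    [-0.84,0.02,0.1,0,0,0.044,0],
    [-0.84,0.06,0.2,0,0,0.044,0],
    [-0.84,0.1,0.3,0,0,0.044,0],
    [-0.83,0.13,0.3,0,0,0.044,0],
    [0,0,0.1,0,0,0,0],
    [0,0,0,0,0,0,0]
  ]
}}

```text
clock: 1.93
tool_pos: [471.7, 209.3, 200.4]
tool_rot: [-0.0, 0.55, 0.835, -0.001]
ft_force: [-0.6, -0.0, 0.2]
finger_gap: 0.998
```

```bash
python3 - <<'E'
from h import *
show()
st=arm.get_state(); np.save("w1.npy",{k:st[k] for k in("tool_pos","tool_rot")},allow_pickle=True)
im,d=arm.snapshot("wrist"); cv2.imwrite("pics/w1.png",im); np.save("w1d.npy",d)
print(proj("w",[472,215,62],wcal(st)))
E
```

```text
t 1.93 p [471.75 209.31 200.38] yaw 113.24 zax [-0.0014 -0.0011 -1.    ] F [-0.64 -0.04  0.2 ] M [0.015 0.058 0.019] gap 0.998 q [-0.805  0.051  0.348  1.833 -0.018  1.262 -0.046]
(np.float64(329.3242958195021), np.float64(220.4731933424448))
```

View pics/w1.png

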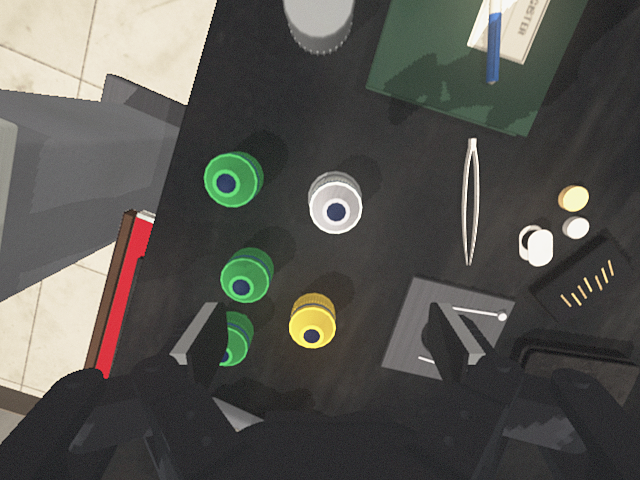

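```bash
cat >> h.py <<'E'
def tri(rays):
    A=np.zeros((3,3));b=np.zeros(3)
    for o,d in rays:
        d=d/np.linalg.norm(d);P=np.eye(3)-np.outer(d,d);A+=P;b+=P@o
    X=np.linalg.solve(A,b)
    return X,[np.linalg.norm(np.cross(X-o,d/np.linalg.norm(d))).round(2) for o,d in rays]
def dark(im,x0,y0,x1,y1,th=70):
    g=im[y0:y1,x0:x1].max(axis=2); m=(g<th).astype(np.uint8)
    n,l,s,c=cv2.connectedComponentsWithStats(m); return [(c[i]+[x0,y0],s[i][cv2.CC_STAT_AREA],s[i][:4]) for i in range(1,n)]
E
python3 - <<'E'
from h import *
st=np.load("w1.npy",allow_pickle=True).item(); c=wcal(st)
w=cv2.imread("pics/w1.png");t=cv2.imread("pics/top0.png");s=cv2.imread("pics/scene0.png")
print(dark(w,318,192,356,232,110)); print(dark(t,222,258,236,270,110)); print(dark(s,205,236,222,248,120))
a=cv2.resize(w[160:245,295:375],None,fx=7,fy=7,interpolation=cv2.INTER_CUBIC);cv2.imwrite("pics/w1z.png",a)
E
```

```text
[(array([335.81967213, 211.6557377 ]), np.int32(244), array([ 9, 11, 18, 18], dtype=int32)), (array([352.69230769, 229.42307692]), np.int32(26), array([30, 34,  8,  6], dtype=int32)), (array([319.69230769, 230.15384615]), np.int32(13), array([ 0, 36,  6,  4], dtype=int32))]
[(array([227.72727273, 263.5       ]), np.int32(22), array([4, 3, 5, 6], dtype=int32))]
[(array([212.25, 236.15]), np.int32(20), array([ 0,  0, 17,  2], dtype=int32)), (array([205.72727273, 243.54545455]), np.int32(11), array([0, 6, 3, 5], dtype=int32)), (array([211.66666667, 243.93333333]), np.int32(15), array([4, 7, 6, 3], dtype=int32)), (array([220., 244.]), np.int32(10), array([13,  7,  4,  4], dtype=int32))]
```

View pics/w1z.png

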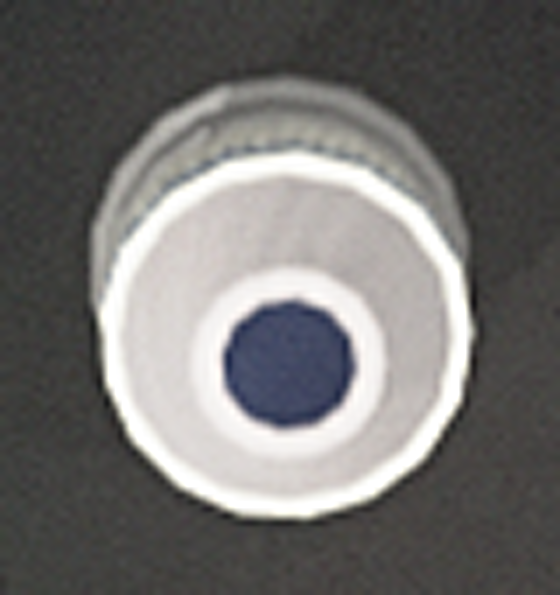

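```bash
python3 - <<'E'
from h import *
st=np.load("w1.npy",allow_pickle=True).item(); c=wcal(st)
r=[ray("w",335.8,211.7,c),ray("top",227.9,263.5),ray("scene",212,244)]
print(tri(r),tri(r[:2]),tri([r[0],r[2]]))
print("lens",onz("w",335.8,211.7,62,c),"rim",onz("w",335.9,207.9,47,c))
d=np.load("w1d.npy");print(d[212,336],bp.__name__, [ (lambda o,dd:o+dd*d[212,336])(*r[0])])
E
```

```text
(array([475.33316917, 222.79987995,  60.49350273]), [np.float64(1.47), np.float64(1.54), np.float64(0.46)]) (array([475.86036084, 222.65066406,  55.54430509]), [np.float64(1.15), np.float64(1.15)]) (array([474.5894499 , 223.27432111,  60.93420617]), [np.float64(0.71), np.float64(0.71)])
lens [473.95950739 224.01571786  62.        ] rim [474.40944789 224.08073052  47.        ]
287.05835 bp [array([474.00702502, 223.93134656,  61.58816054])]
```

Request:
{"api": "jog_arm", "payload": {
  "moves": [
    [0.2,0.13,0.5,0,0,0,0],
    [0.22,0.13,0.9,0,0,0,0],
    [0,0,0.9,0,0,0,0],
    [0,0,0.6,0,0,0,0],
    [0,0,0.27,0,0,0,0],
    [0,0,0,0,0,0,0],
    [0,0,0,0,0,0,0]
  ]
}}

```text
clock: 2.57
tool_pos: [473.3, 227.5, 106.9]
tool_rot: [0.0, 0.548, 0.837, 0.0]
ft_force: [0.2, -0.2, -0.0]
finger_gap: 1.004
```

```bash
python3 - <<'E'
from h import *
show()
st=arm.get_state(); c=wcal(st)
im,d=arm.snapshot("wrist"); cv2.imwrite("pics/w2.png",im)
print(proj("w",[474,224,62],c))
u,v=map(int,proj("w",[474,224,62],c))
for k in dark(im,u-40,v-40,u+40,v+40,110):
    if k[1]>100:
        print(k, onz("w",*k[0],62,c)); 
        old=np.load("w1.npy",allow_pickle=True).item(); print(tri([ray("w",*k[0],c),ray("w",335.8,211.7,wcal(old))]))
E
```

```text
t 2.57 p [473.31 227.52 106.93] yaw 113.6 zax [ 5.e-04  5.e-04 -1.e+00] F [ 0.16 -0.17 -0.01] M [-0.027 -0.019 -0.01 ] gap 1.004 q [-0.807  0.157  0.335  1.922 -0.059  1.072 -0.036]
(np.float64(324.43803693748544), np.float64(275.0603393767462))
(array([321.37204109, 293.74676195]), np.int32(2239), array([ 0,  0, 80, 80], dtype=int32)) [477.14176356 212.16702051  62.        ]
(array([468.72754814, 233.29799814, 107.32481534]), [np.float64(0.0), np.float64(0.0)])
(array([324.42771084, 275.14457831]), np.int32(498), array([28, 28, 26, 25], dtype=int32)) [474.01579092 223.94841912  62.        ]
(array([473.93437219, 224.09373573,  62.37177221]), [np.float64(0.02), np.float64(0.02)])
```

View pics/w2.png

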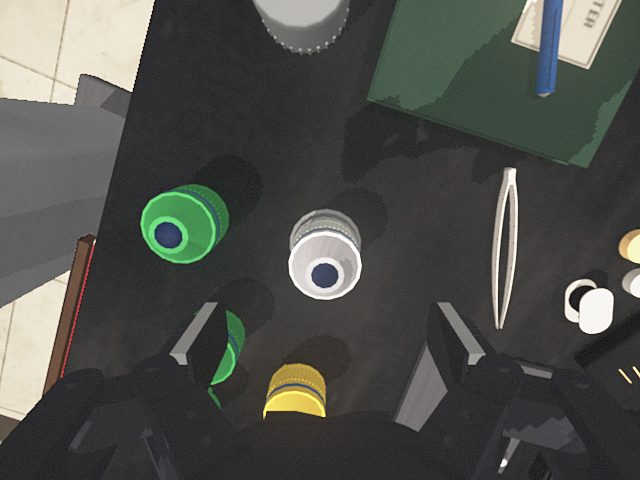

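```bash
python3 - <<'E'
from h import *
R=Rdown(np.radians(113.6))
for u,v in [(265,247),(362,197),(388,106),(451,190)]:
    p=onz("top",140+u/2.8,215+v/2.8,60); print(p.round(0),(R.T@(p-[476,220,60])).round(0))
E
```

```text
[381. 203.  60.] [ 22. -94.   0.]
[423. 121.  60.] [-70. -88.   0.]
[502. 100.  60.] [-121.  -24.    0.]
[429.  45.  60.] [-142. -113.    0.]
```

Request:
{"api": "jog_arm", "payload": {
  "moves": [
    [-0.12,-0.02,0.5,0,0,0,0],
    [0,0,0.5,0,0,0,0],
    [0,0,0.4,0,0,0,0],
    [0,0,0,0,0,0,0],
    [0,0,0,0,0,0,0]
  ]
}}

```text
clock: 3.03
tool_pos: [474.1, 223.5, 64.6]
tool_rot: [0.0, 0.548, 0.837, 0.0]
ft_force: [0.2, 0.2, -0.6]
finger_gap: 0.999
```

Request:
{"api": "jog_arm", "payload": {
  "moves": [
    [0.02,0,0.5,0,0,0,0],
    [0,0,0.5,0,0,0,0],
    [0,0,0.4,0,0,0,0],
    [0,0,0.12,0,0,0,0],
    [0,0,0,0,0,0,0],
    [0,0,0,0,0,0,0]
  ]
}}

```text
clock: 3.53
tool_pos: [474.3, 224.0, 19.2]
tool_rot: [0.0, 0.548, 0.837, 0.0]
ft_force: [0.1, 0.8, -0.2]
finger_gap: 1.0
```

Request:
{"api": "jog_arm", "payload": {
  "moves": [
    [0,0,0,0,0,0,0.3],
    [0,0,0,0,0,0,0.4],
    [0,0,0,0,0,0,0.5],
    [0,0,0,0,0,0,0.6],
    [0,0,0,0,0,0,1],
    [0,0,0,0,0,0,1],
    [0,0,0,0,0,0,1],
    [0,0,0,0,0,0,1]
  ]
}}

```text
clock: 4.2
tool_pos: [474.4, 224.2, 19.6]
tool_rot: [0.0, 0.548, 0.837, 0.001]
ft_force: [-0.9, 0.4, 6.0]
finger_gap: 0.522
```

```bash
python3 - <<'E'
from h import *
show()
im,d=arm.snapshot("wrist"); cv2.imwrite("pics/w3.png",im)
E
```

```text
t 4.2 p [474.41 224.17  19.57] yaw 113.55 zax [ 1.1e-03  9.0e-04 -1.0e+00] F [-0.91  0.43  6.03] M [-0.119  0.247 -0.031] gap 0.522 q [-0.784  0.274  0.327  1.991 -0.112  0.893  0.012]
```

View pics/w3.png

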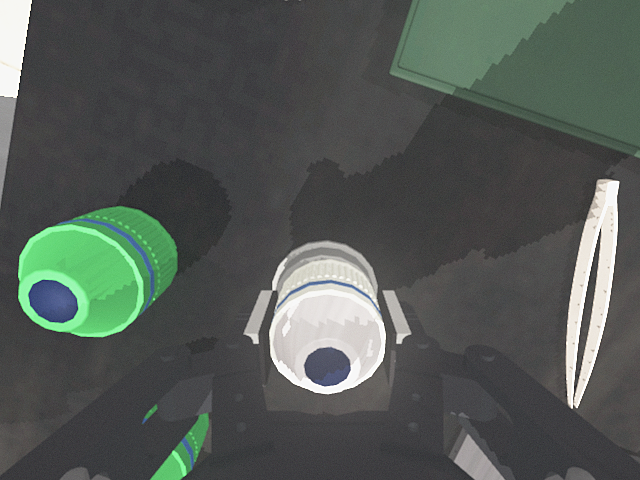

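Request:
{"api": "jog_arm", "payload": {
  "moves": [
    [0,0,-0.15,0,0,0,1],
    [0,0,-0.3,0,0,0,1],
    [0,0,-0.6,0,0,0,1],
    [0,0,-0.9,0,0,0,1],
    [0,0,-1,0,0,0,1],
    [0,0,-1,0,0,0,1],
    [0,0,-1,0,0,0,1],
    [0,0,-0.7,0,0,0,1],
    [0,0,-0.3,0,0,0,1],
    [0,0,0,0,0,0,1],
    [0,0,0,0,0,0,1]
  ]
}}

```text
clock: 5.17
tool_pos: [473.3, 223.6, 196.4]
tool_rot: [-0.0, 0.548, 0.837, -0.0]
ft_force: [-0.4, -0.4, -2.1]
finger_gap: 0.521
```

```bash
python3 - <<'E'
from h import *
show()
p=onz("top",372.9,251.8,102); print(p, onz("scene",160+575/2.8,210+133/2.8,102))
y=np.radians(76); plan(p+[0,0,88]-70*np.array([np.cos(y),np.sin(y),0]),y,24)
E
```

```text
t 5.17 p [473.32 223.61 196.42] yaw 113.55 zax [-7.e-04 -3.e-04 -1.e+00] F [-0.44 -0.43 -2.14] M [0.017 0.055 0.014] gap 0.521 q [-0.818  0.07   0.342  1.822 -0.025  1.254 -0.058]
[ 497.86383344 -125.042141    102.        ] [ 490.80799763 -124.92260802  102.        ]
[-0.535 -0.221  0.009] [-0.      0.      0.0273]
[-0.54  -0.207  0.009] [-0.      0.      0.0273]
[-0.546 -0.192  0.009] [-0.      0.      0.0273]
[-0.551 -0.177  0.009] [-0.      0.      0.0273]
[-0.556 -0.162  0.009] [-0.      0.      0.0273]
[-0.56  -0.147  0.009] [-0.      0.      0.0273]
[-0.564 -0.131  0.009] [-0.      0.      0.0273]
[-0.567 -0.116  0.009] [-0.      0.      0.0273]
[-0.57  -0.1    0.009] [-0.      0.      0.0273]
[-0.572 -0.085  0.009] [-0.      0.      0.0273]
[-0.575 -0.069  0.009] [-0.      0.      0.0273]
[-0.576 -0.053  0.009] [-0.      0.      0.0273]
[-0.577 -0.038  0.009] [-0.      0.      0.0273]
[-0.578 -0.022  0.009] [-0.      0.      0.0273]
[-0.579 -0.006  0.009] [-0.      0.      0.0273]
[-0.579  0.01   0.009] [-0.      0.      0.0273]
[-0.578  0.026  0.009] [-0.      0.      0.0273]
[-0.577  0.041  0.009] [-0.      0.      0.0273]
[-0.576  0.057  0.009] [-0.      0.      0.0273]
[-0.574  0.073  0.009] [-0.      0.      0.0273]
[-0.572  0.088  0.009] [-0.      0.      0.0273]
[-0.569  0.104  0.009] [-0.      0.      0.0273]
[-0.566  0.12   0.009] [-0.      0.      0.0273]
[-0.563  0.135  0.009] [-0.      0.      0.0273]
```

Request:
{"api": "jog_arm", "payload": {
  "moves": [
    [-0.53,-0.22,0,0,0,0.027,1],
    [-0.54,-0.21,0,0,0,0.027,1],
    [-0.55,-0.19,0,0,0,0.027,1],
    [-0.55,-0.18,0,0,0,0.027,1],
    [-0.56,-0.16,0,0,0,0.027,1],
    [-0.56,-0.15,0,0,0,0.027,1],
    [-0.56,-0.13,0,0,0,0.027,1],
    [-0.57,-0.12,0,0,0,0.027,1],
    [-0.57,-0.1,0,0,0,0.027,1],
    [-0.57,-0.08,0,0,0,0.027,1],
    [-0.58,-0.07,0,0,0,0.027,1],
    [-0.58,-0.05,0,0,0,0.027,1]
  ]
}}

```text
clock: 6.17
tool_pos: [478.0, 13.5, 197.2]
tool_rot: [0.0, 0.677, 0.736, 0.0]
ft_force: [0.2, 0.8, -1.5]
finger_gap: 0.52
```

Request:
{"api": "jog_arm", "payload": {
  "moves": [
    [-0.58,-0.04,0,0,0,0.027,1],
    [-0.58,-0.02,0,0,0,0.027,1],
    [-0.58,-0.01,0,0,0,0.027,1],
    [-0.58,0.01,0,0,0,0.027,1],
    [-0.58,0.03,0,0,0,0.027,1],
    [-0.58,0.04,0,0,0,0.027,1],
    [-0.58,0.06,0,0,0,0.027,1],
    [-0.57,0.07,0,0,0,0.027,1],
    [-0.57,0.09,0,0,0,0.027,1],
    [-0.57,0.1,0,0,0,0.027,1],
    [-0.57,0.12,0,0,0,0.027,1],
    [-0.56,0.14,0,0,0,0.027,1]
  ]
}}

```text
clock: 7.17
tool_pos: [483.0, -195.2, 197.1]
tool_rot: [0.0, 0.787, 0.618, 0.0]
ft_force: [0.5, -0.3, -1.7]
finger_gap: 0.519
```

Request:
{"api": "jog_arm", "payload": {
  "moves": [
    [0,0,0,0,0,0,1],
    [0,0,0,0,0,0,1],
    [0,0,0,0,0,0,1]
  ]
}}

```text
clock: 7.42
tool_pos: [483.1, -193.2, 196.9]
tool_rot: [-0.0, 0.786, 0.619, -0.0]
ft_force: [-0.2, 0.6, -2.3]
finger_gap: 0.522
```

```bash
python3 - <<'E'
from h import *
show()
st=arm.get_state(); np.save("w4.npy",{k:st[k] for k in("tool_pos","tool_rot")},allow_pickle=True)
im,d=arm.snapshot("wrist"); cv2.imwrite("pics/w4.png",im);np.save("w4d.npy",d)
E
```

```text
t 7.42 p [ 483.07 -193.22  196.89] yaw 76.41 zax [-5.e-04  5.e-04 -1.e+00] F [-0.22  0.58 -2.34] M [ 0.063  0.002 -0.029] gap 0.522 q [-0.398  0.066  0.764  1.841 -0.048  1.254  0.143]
```

View pics/w4.png

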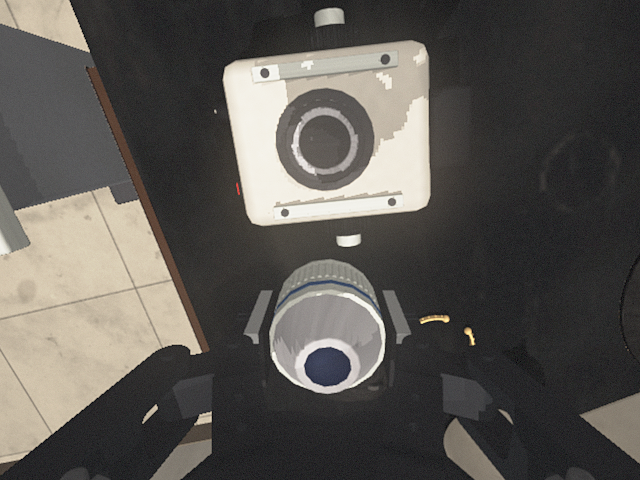

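Request:
{"api": "jog_arm", "payload": {
  "moves": [
    [0.5,0,0.3,0,0,0,1],
    [0.5,0,0.3,0,0,0,1],
    [0,0,0,0,0,0,1],
    [0,0,0,0,0,0,1],
    [0,0,0,0,0,0,1]
  ]
}}

```text
clock: 7.88
tool_pos: [490.2, -164.4, 179.4]
tool_rot: [0.0, 0.785, 0.619, 0.0]
ft_force: [-0.6, 0.9, -1.2]
finger_gap: 0.519
```

```bash
python3 - <<'E'
from h import *
show()
st=arm.get_state(); np.save("w5.npy",{k:st[k] for k in("tool_pos","tool_rot")},allow_pickle=True)
im,d=arm.snapshot("wrist"); cv2.imwrite("pics/w5.png",im);np.save("w5d.npy",d)
u,v=proj("w",[498,-125,102],wcal(st));print(u,v);u,v=int(u),int(v)
a=cv2.imread("pics/w4.png")[85:195,270:380]
v0=max(v-80,0);b=im[v0:v0+160,u-80:u+80]; print(v0,u-80)
cv2.imwrite("pics/w45.png",np.hstack([cv2.resize(a,(400,400),interpolation=3),cv2.resize(b,(400,400),interpolation=3)]))
E
```

```text
t 7.88 p [ 490.15 -164.37  179.43] yaw 76.47 zax [ 3.e-04 -4.e-04 -1.e+00] F [-0.61  0.95 -1.16] M [-0.004 -0.011  0.051] gap 0.519 q [-0.43   0.072  0.739  1.871 -0.051  1.218  0.089]
323.94299587201937 192.03375018202524
112 243
```

View pics/w45.png

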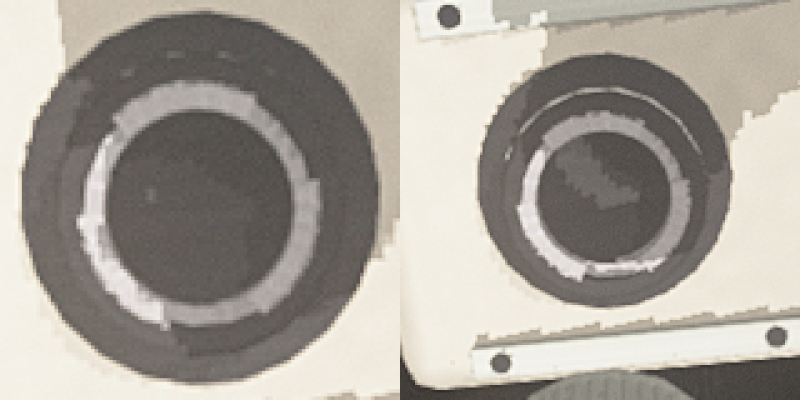

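```bash
python3 - <<'E'
from h import *
C=[]
for n,(x0,y0,x1,y1) in {"w4":(285,100,365,182),"w5":(284,150,322+40,228)}.items():
    im=cv2.imread(f"pics/{n}.png");c=wcal(np.load(n+".npy",allow_pickle=True).item())
    d=np.load(n+"d.npy")
    g=im[y0:y1,x0:x1].max(axis=2)
    m=(g>105).astype(np.uint8)
    k,l,s,cc=cv2.connectedComponentsWithStats(m,connectivity=8)
    # component(s) in ring region
    yy,xx=np.mgrid[y0:y1,x0:x1]
    i=np.argmax([0]+[s[j][4] for j in range(1,k)]); print(n,s[:,:].tolist(),cc.round(1).tolist())
    o=(g*0).astype(np.uint8); o[l==i]=255; o=cv2.morphologyEx(o,cv2.MORPH_CLOSE,np.ones((3,3)))
    cs,h=cv2.findContours(o,cv2.RETR_CCOMP,cv2.CHAIN_APPROX_NONE)
    for q in sorted(cs,key=len)[-2:]:
        e=cv2.fitEllipse(q+np.array([[x0,y0]])); print(len(q),e, onz("w",*e[0],102,c).round(2)); 
    C.append((e,c))
    cv2.imwrite(f"pics/m{n}.png",cv2.resize(o,None,fx=5,fy=5,interpolation=0))
    for (u,v) in [(x0+10,y0+40),(x0+40,y0+40)]: print(d[v,u])
    o_,dd=ray("w",0,0,c)
    # depth-based: heights of ring pixels
    ys,xs=np.nonzero(l==i); Z=[]
    for a,b in zip(xs+x0,ys+y0):
        if d[b,a]>0:
            oo,dd=ray("w",a,b,c); Z.append(oo+dd*d[b,a])
    Z=np.array(Z); print("z med",np.median(Z,axis=0),np.percentile(Z[:,2],[5,95]))
E
```

```text
w4 [[0, 0, 80, 82, 3838], [0, 0, 74, 82, 2415], [31, 0, 2, 1, 2], [45, 0, 2, 1, 2], [71, 0, 9, 9, 45], [18, 4, 4, 2, 6], [9, 13, 1, 1, 1], [25, 37, 3, 4, 10], [22, 57, 1, 1, 1], [31, 60, 1, 1, 1], [35, 65, 1, 1, 1], [52, 66, 28, 16, 237], [37, 77, 1, 1, 1]] [[45.1, 35.4], [27.1, 46.0], [31.5, 0.0], [45.5, 0.0], [76.3, 2.7], [19.5, 4.3], [9.0, 13.0], [26.2, 38.4], [22.0, 57.0], [31.0, 60.0], [35.0, 65.0], [70.0, 75.9], [37.0, 77.0]]
150 ((324.4732666015625, 141.33148193359375), (51.565025329589844, 53.5640754699707), 176.15725708007812) [ 498.36 -124.14  102.  ]
312 ((315.85369873046875, 142.09463500976562), (78.74420166015625, 82.247802734375), 177.65618896484375) [ 492.71 -123.27  102.  ]
228.82886
248.52753
z med [ 483.03183537 -127.93458879  100.43772128] [ 78.00789908 102.01776581]
w5 [[0, 0, 78, 78, 2916], [0, 0, 78, 78, 3100], [51, 0, 27, 22, 67], [34, 20, 1, 1, 1]] [[43.9, 32.2], [32.8, 45.1], [65.9, 8.0], [34.0, 20.0]]
221 ((324.48297119140625, 191.04727172851562), (49.11201477050781, 53.26350784301758), 50.122352600097656) [ 498.48 -124.47  102.  ]
360 ((318.8985595703125, 193.71995544433594), (77.42323303222656, 89.5340576171875), 132.5020294189453) [ 494.61 -125.3   102.  ]
221.1532
241.80666
z med [ 491.31364132 -128.21474015  100.18734952] [ 78.45286386 101.94761613]
```

```bash
python3 - <<'E'
from h import *
for n in ["w4","w5"]:
    c=wcal(np.load(n+".npy",allow_pickle=True).item()); d=np.load(n+"d.npy")
    v,u=np.mgrid[0:480,0:640]
    R=c["R"];o=-R.T@c["t"]
    ray_=np.stack([(u-c["cx"])/c["fx"],(v-c["cy"])/c["fy"],np.ones(u.shape)],-1)
    P=ray_*d[...,None]@R+o
    m=((np.hypot(P[...,0]-498,P[...,1]+124)<36)&(P[...,2]>98)&(P[...,2]<106)).astype(np.uint8)*255
    cs,h=cv2.findContours(m,cv2.RETR_CCOMP,cv2.CHAIN_APPROX_NONE)
    print(n,np.percentile(P[m>0][:,2],[10,50,90]),[len(q) for q in cs])
    for q in sorted(cs,key=len)[-2:]:
        e=cv2.fitEllipse(q); print(np.round(e[0],2),np.round(e[1],1),onz("w",*e[0],102,c).round(2), cv2.minEnclosingCircle(P[q[:,0,1],q[:,0,0],:2].astype(np.float32)))
    vis=cv2.imread(f"pics/{n}.png"); cv2.drawContours(vis,cs,-1,(0,0,255),1); cv2.imwrite(f"pics/{n}c.png",cv2.resize(vis[60:260,220:430],None,fx=2.8,fy=2.8))
E
```

```text
w4 [ 99.73100271 100.98196005 101.89616437] [1, 2, 232, 4, 4, 4, 4, 4, 18, 6, 4, 4, 4, 4, 4, 4, 4, 12, 4, 27, 4, 4, 4, 6, 4, 187, 4, 4, 4, 4]
[324.32 142.44] [54.4 58. ] [ 498.09 -124.8   102.  ] ((496.9732360839844, -125.55046081542969), 20.703060150146484)
[324.76 141.62] [79.5 82.7] [ 498.5  -124.36  102.  ] ((498.2575378417969, -125.40313720703125), 26.93014144897461)
w5 [ 99.73224309 100.97041154 101.89519185] [1, 1, 3, 235, 4, 8, 4, 6, 6, 4, 4, 4, 4, 8, 8, 4, 4, 4, 4, 4, 4, 207, 4, 4, 4, 4]
[324.56 190.85] [57.2 58.4] [ 498.56 -124.35  102.  ] ((498.35107421875, -125.28838348388672), 21.50029182434082)
[324.51 190.29] [82.  82.2] [ 498.61 -124.    102.  ] ((498.4144592285156, -125.46273803710938), 27.133323669433594)
```

View pics/w5c.png

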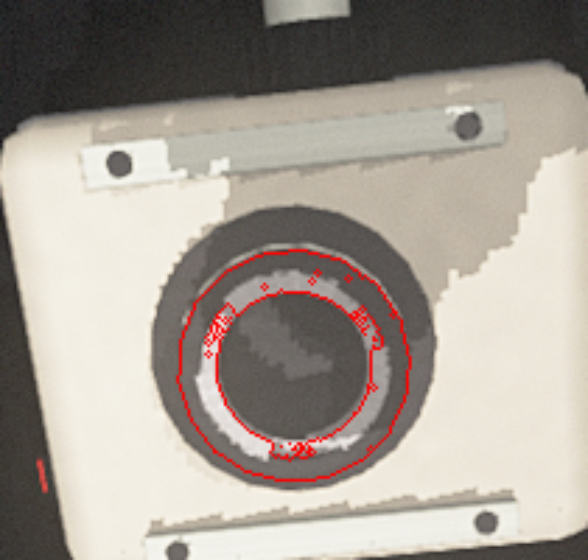

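```bash
python3 - <<'E'
from h import *
im=cv2.imread("pics/w5.png"); c=arm.calibration("wrist"); T=np.array(c["T_tool_cam"])
hsv=cv2.cvtColor(im,cv2.COLOR_BGR2HSV)
m=((hsv[...,2]<130)&(hsv[...,1]>60)&(hsv[...,0]>100)&(hsv[...,0]<135)).astype(np.uint8); m[:335]=0;m[400:]=0;m[:,:290]=0;m[:,365:]=0
n,l,s,cc=cv2.connectedComponentsWithStats(m);i=1+np.argmax(s[1:,4]);print(s[i],cc[i])
cs,_=cv2.findContours((l==i).astype(np.uint8),0,1);e=cv2.fitEllipse(cs[0]);print(e)
d=np.load("w5d.npy");print("dep",d[int(cc[i][1]),int(cc[i][0])])
for z in (-40,-43,-46):
    r=T[:3,:3]@[(e[0][0]-c["cx"])/c["fx"],(e[0][1]-c["cy"])/c["fy"],1]; o=T[:3,3]; print(z,o+r*(z-o[2])/r[2])
print(o+r*d[int(cc[i][1]),int(cc[i][0])])
E
```

```text
[ 305  347   46   39 1295] [326.72586873 366.52200772]
((327.1116943359375, 366.3275146484375), (37.05808639526367, 44.361595153808594), 89.64729309082031)
dep 117.91036
-40 [ -0.70033316   0.31387101 -40.        ]
-43 [  1.63085284   0.31157236 -43.        ]
-46 [  3.96203884   0.30927371 -46.        ]
[  1.18534344   0.31201165 -42.42667458]
```

Request:
{"api": "jog_arm", "payload": {
  "moves": [
    [0.45,-0.02,0.2,0,0,0,1],
    [0.45,-0.02,0.4,0,0,0,1],
    [0.44,-0.01,0.45,0,0,0,1],
    [0,0,0.4,0,0,0,1],
    [0,0,0.2,0,0,0,1],
    [0,0,0,0,0,0,1],
    [0,0,0,0,0,0,1],
    [0,0,0,0,0,0,1]
  ]
}}

```text
clock: 8.6
tool_pos: [498.3, -125.9, 130.2]
tool_rot: [0.0, 0.786, 0.618, 0.0]
ft_force: [-0.4, -0.2, -2.1]
finger_gap: 0.523
```

```bash
python3 - <<'E'
from h import *
show()
im,d=arm.snapshot("scene"); cv2.imwrite("pics/s6.png",cv2.resize(im[170:340,260:470],None,fx=3.5,fy=3.5,interpolation=3))
E
```

```text
t 8.6 p [ 498.28 -125.94  130.16] yaw 76.34 zax [ 1.e-03 -5.e-04 -1.e+00] F [-0.36 -0.24 -2.06] M [ 0.022 -0.007 -0.038] gap 0.523 q [-0.463  0.119  0.705  1.934 -0.086  1.116  0.038]
```

View pics/s6.png

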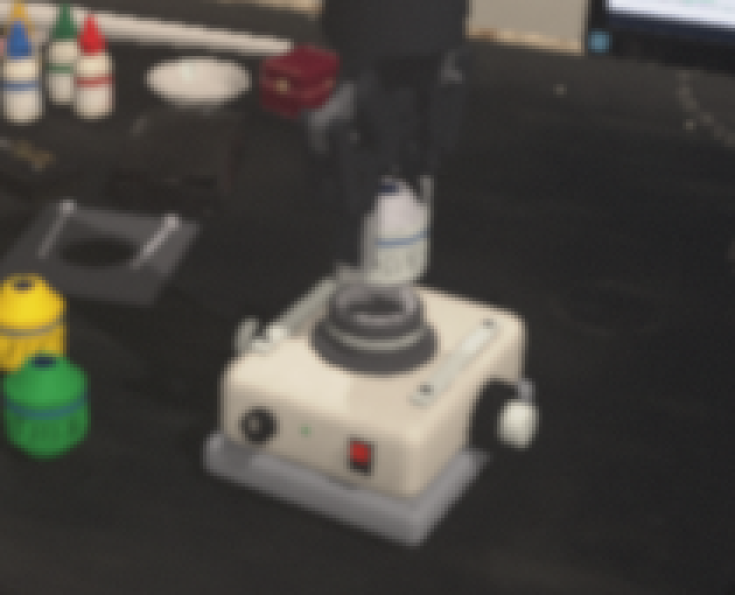

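```bash
python3 - <<'E'
from h import *
for X in ([498.4,-124.4,102],[498.5,-125.4,144],[498.4,-124.4,82]): print(proj("scene",np.array(X)))
im,d=arm.snapshot("scene"); cv2.imwrite("pics/s7.png",cv2.resize(im[200:290,325:425],None,fx=6,fy=6,interpolation=3))
t,dt=arm.snapshot("top"); cv2.imwrite("pics/t7.png",cv2.resize(t[190:300,320:430],None,fx=5.4,fy=5.4,interpolation=3))
E
```

```text
(np.float64(366.4014773216329), np.float64(255.67726946517703))
(np.float64(368.06566420200494), np.float64(236.45165743381745))
(np.float64(365.8723842014936), np.float64(264.58978998189815))
```

View pics/s7.png

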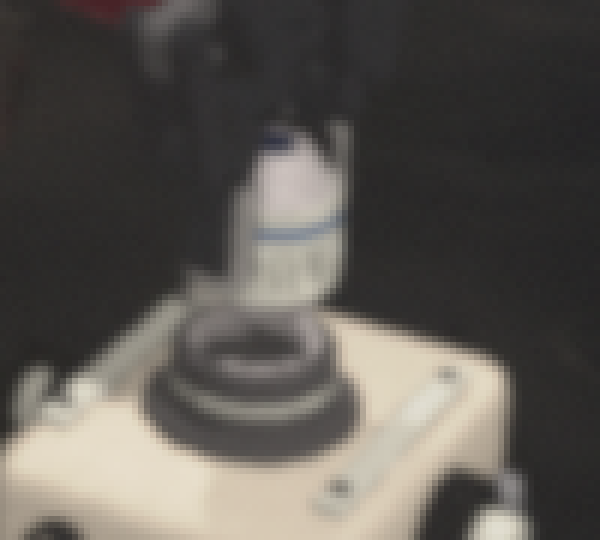

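View pics/t7.png

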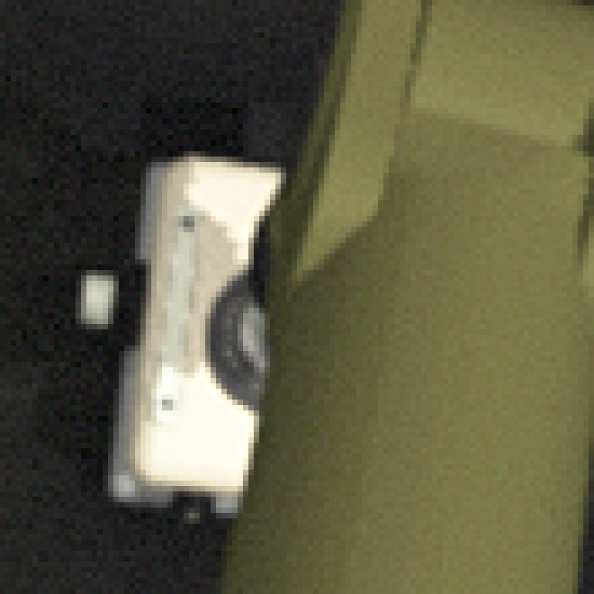

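Request:
{"api": "jog_arm", "payload": {
  "moves": [
    [0.05,-0.01,0.1,0,0,0,1],
    [0,0,0.15,0,0,0,1],
    [0,0,0.1,0,0,0,1],
    [0,0,0.05,0,0,0,1],
    [0,0,0.03,0,0,0,1],
    [0,0,0,0,0,0,1],
    [0,0,0,0,0,0,1]
  ]
}}

```text
clock: 9.33
tool_pos: [498.1, -123.3, 116.7]
tool_rot: [0.0, 0.786, 0.619, -0.0]
ft_force: [-0.4, -0.1, -1.9]
finger_gap: 0.521
```

```bash
python3 - <<'E'
from h import *
show()
E
```

```text
t 9.33 p [ 498.11 -123.32  116.71] yaw 76.42 zax [ 0. -0. -1.] F [-0.38 -0.08 -1.88] M [ 0.006 -0.     0.007] gap 0.521 q [-0.461  0.136  0.702  1.949 -0.099  1.09   0.046]
```

Request:
{"api": "jog_arm", "payload": {
  "moves": [
    [-0.03,0.01,0.04,0,0,0,1],
    [0,0,0.03,0,0,0,1],
    [0,0,0.02,0,0,0,1],
    [0,0,0,0,0,0,1],
    [0,0,0,0,0,0,1]
  ]
}}

```text
clock: 9.75
tool_pos: [498.1, -124.2, 114.0]
tool_rot: [-0.0, 0.786, 0.619, 0.0]
ft_force: [0.1, 0.0, -2.2]
finger_gap: 0.519
```

```bash
python3 - <<'E'
from h import *
show()
E
```

```text
t 9.75 p [ 498.15 -124.19  114.  ] yaw 76.42 zax [-0.e+00  1.e-04 -1.e+00] F [ 0.05  0.01 -2.23] M [-0.022 -0.03   0.027] gap 0.519 q [-0.458  0.141  0.702  1.951 -0.103  1.085  0.051]
```

Now fine descending to contact.

Request:
{"api": "jog_arm", "payload": {
  "moves": [
    [0,0,0.02,0,0,0,1],
    [0,0,0.02,0,0,0,1],
    [0,0,0,0,0,0,1],
    [0,0,0,0,0,0,1]
  ]
}}

```text
clock: 10.08
tool_pos: [498.2, -124.2, 112.8]
tool_rot: [0.0, 0.786, 0.619, 0.0]
ft_force: [0.1, 0.0, -1.6]
finger_gap: 0.517
```

Request:
{"api": "jog_arm", "payload": {
  "moves": [
    [0,0,0.02,0,0,0,1],
    [0,0,0.02,0,0,0,1],
    [0,0,0,0,0,0,1],
    [0,0,0,0,0,0,1]
  ]
}}

```text
clock: 10.42
tool_pos: [498.0, -124.3, 111.5]
tool_rot: [-0.0, 0.786, 0.619, -0.0]
ft_force: [0.0, -0.8, -2.0]
finger_gap: 0.518
```

```bash
python3 - <<'E'
from h import *
show()
E
```

```text
t 10.42 p [ 498.05 -124.34  111.53] yaw 76.42 zax [-2.e-04 -1.e-04 -1.e+00] F [ 0.01 -0.8  -1.96] M [-0.14   0.035 -0.032] gap 0.518 q [-0.457  0.144  0.702  1.954 -0.105  1.08   0.053]
```

Request:
{"api": "jog_arm", "payload": {
  "moves": [
    [0,0,0.02,0,0,0,1],
    [0,0,0.02,0,0,0,1],
    [0,0,0,0,0,0,1],
    [0,0,0,0,0,0,1]
  ]
}}

```text
clock: 10.75
tool_pos: [498.1, -124.2, 110.2]
tool_rot: [-0.0, 0.786, 0.619, -0.0]
ft_force: [0.5, -0.2, -3.0]
finger_gap: 0.515
```

```bash
python3 - <<'E'
from h import *
show()
E
```

```text
t 10.75 p [ 498.1  -124.17  110.24] yaw 76.42 zax [-1.e-04  0.e+00 -1.e+00] F [ 0.54 -0.17 -2.97] M [-0.133  0.054 -0.004] gap 0.515 q [-0.457  0.146  0.702  1.955 -0.107  1.077  0.054]
```

Request:
{"api": "jog_arm", "payload": {
  "moves": [
    [0,0,0.02,0,0,0,1],
    [0,0,0.02,0,0,0,1],
    [0,0,0,0,0,0,1],
    [0,0,0,0,0,0,1]
  ]
}}

```text
clock: 11.08
tool_pos: [498.2, -124.1, 109.2]
tool_rot: [-0.0, 0.786, 0.619, 0.0]
ft_force: [0.0, -0.5, -1.6]
finger_gap: 0.518
```

```bash
python3 - <<'E'
from h import *
show()
im,d=arm.snapshot("wrist"); cv2.imwrite("pics/w8.png",im); show()
s,_=arm.snapshot("scene"); cv2.imwrite("pics/s8.png",cv2.resize(s[200:290,325:425],None,fx=6,fy=6,interpolation=3)); show()
E
```

```text
t 11.08 p [ 498.23 -124.13  109.22] yaw 76.42 zax [ 2.e-04  2.e-04 -1.e+00] F [ 0.03 -0.54 -1.55] M [ 0.017 -0.008 -0.024] gap 0.518 q [-0.456  0.147  0.702  1.956 -0.108  1.075  0.055]
t 11.13 p [ 498.2  -124.12  109.22] yaw 76.43 zax [ 1.e-04  1.e-04 -1.e+00] F [-0.1   1.27 -1.41] M [-0.009  0.003  0.002] gap 0.521 q [-0.456  0.147  0.702  1.956 -0.108  1.075  0.055]
t 11.18 p [ 498.2  -124.18  109.24] yaw 76.43 zax [ 1.e-04  1.e-04 -1.e+00] F [ 0.14  0.05 -1.99] M [-0.048 -0.043  0.007] gap 0.522 q [-0.456  0.147  0.702  1.956 -0.108  1.075  0.055]
```

View pics/w8.png

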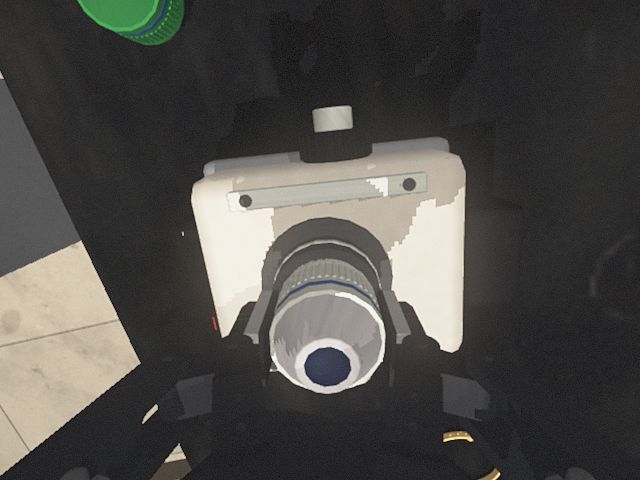

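View pics/s8.png

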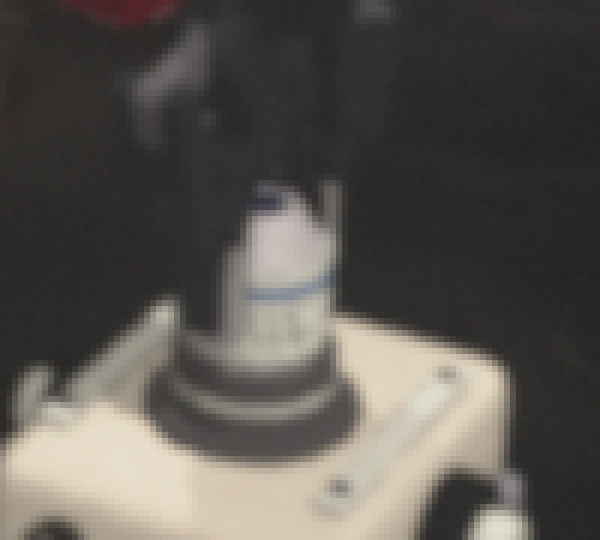

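Request:
{"api": "jog_arm", "payload": {
  "moves": [
    [0,0,0.02,0,0,0,1],
    [0,0,0.02,0,0,0,1],
    [0,0,0,0,0,0,1],
    [0,0,0,0,0,0,1]
  ]
}}

```text
clock: 11.52
tool_pos: [498.3, -124.2, 108.3]
tool_rot: [0.0, 0.786, 0.619, 0.0]
ft_force: [-1.0, 0.2, 2.0]
finger_gap: 0.525
```

```bash
python3 - <<'E'
from h import *
show()
E
```

```text
t 11.52 p [ 498.31 -124.21  108.31] yaw 76.42 zax [ 4.e-04  2.e-04 -1.e+00] F [-1.    0.24  2.04] M [ 0.103  0.225 -0.021] gap 0.525 q [-0.455  0.149  0.702  1.957 -0.109  1.073  0.056]
```

Request:
{"api": "jog_arm", "payload": {
  "moves": [
    [0,0,0.03,0,0,0,1],
    [0,0,0.02,0,0,0,1],
    [0,0,0,0,0,0,1],
    [0,0,0,0,0,0,1]
  ]
}}

```text
clock: 11.85
tool_pos: [498.3, -124.2, 106.7]
tool_rot: [0.0, 0.786, 0.619, 0.0]
ft_force: [-1.4, 1.5, 3.3]
finger_gap: 0.52
```

```bash
python3 - <<'E'
from h import *
show()
im,d=arm.snapshot("wrist"); show()
E
```

```text
t 11.85 p [ 498.34 -124.22  106.71] yaw 76.42 zax [ 4.e-04  1.e-04 -1.e+00] F [-1.36  1.52  3.31] M [ 0.081  0.28  -0.014] gap 0.52 q [-0.455  0.151  0.701  1.958 -0.111  1.07   0.058]
t 11.9 p [ 498.34 -124.23  106.71] yaw 76.43 zax [ 4.e-04  1.e-04 -1.e+00] F [-1.87  0.69  3.37] M [0.09  0.301 0.025] gap 0.517 q [-0.455  0.151  0.701  1.958 -0.111  1.07   0.058]
```

Request:
{"api": "jog_arm", "payload": {
  "moves": [
    [0,-0.02,0,0,0,0,1],
    [0,0,0,0,0,-0.05,1],
    [0,0,0,0,0,-0.05,1],
    [0,0,0,0,0,0,1]
  ]
}}

```text
clock: 12.23
tool_pos: [498.2, -124.4, 106.9]
tool_rot: [0.001, 0.754, 0.657, 0.0]
ft_force: [-0.8, -1.0, 3.3]
finger_gap: 0.518
```

```bash
python3 - <<'E'
from h import *
show()
E
```

```text
t 12.23 p [ 498.17 -124.45  106.88] yaw 82.2 zax [ 1.5e-03 -4.0e-04 -1.0e+00] F [-0.78 -0.95  3.25] M [-0.144 -0.01  -0.078] gap 0.518 q [-0.446  0.149  0.692  1.959 -0.108  1.068  0.156]
```

Request:
{"api": "jog_arm", "payload": {
  "moves": [
    [0,0,0,0,0,-0.05,1],
    [0,0,0,0,0,-0.05,1],
    [0,0,0,0,0,0,1]
  ]
}}

```text
clock: 12.48
tool_pos: [498.0, -124.4, 106.8]
tool_rot: [0.001, 0.72, 0.694, 0.0]
ft_force: [-1.1, -0.2, 2.8]
finger_gap: 0.52
```

```bash
python3 - <<'E'
from h import *
show()
E
```

```text
t 12.48 p [ 497.99 -124.44  106.8 ] yaw 87.85 zax [ 1.1e-03 -3.0e-04 -1.0e+00] F [-1.14 -0.15  2.79] M [-0.124  0.056 -0.036] gap 0.52 q [-0.437  0.148  0.682  1.959 -0.106  1.069  0.253]
```

Request:
{"api": "jog_arm", "payload": {
  "moves": [
    [0,0,0.04,0,0,-0.05,1],
    [0,0,0,0,0,-0.05,1],
    [0,0,0,0,0,0,1]
  ]
}}

```text
clock: 12.73
tool_pos: [497.9, -124.4, 105.7]
tool_rot: [0.0, 0.685, 0.729, 0.0]
ft_force: [-1.3, -1.6, 6.3]
finger_gap: 0.523
```

Request:
{"api": "jog_arm", "payload": {
  "moves": [
    [0,0,0,0,0,-0.05,1],
    [0,0,0,0,0,-0.05,1],
    [0,0,0,0,0,0,1]
  ]
}}

```text
clock: 12.98
tool_pos: [497.7, -124.4, 105.6]
tool_rot: [0.0, 0.648, 0.762, 0.0]
ft_force: [-0.7, -1.0, 4.9]
finger_gap: 0.52
```

```bash
python3 - <<'E'
from h import *
show()
E
```

```text
t 12.98 p [ 497.73 -124.41  105.61] yaw 99.22 zax [ 5.e-04 -0.e+00 -1.e+00] F [-0.7  -0.95  4.87] M [-0.15   0.152 -0.184] gap 0.52 q [-0.42   0.148  0.663  1.96  -0.104  1.067  0.449]
```

Request:
{"api": "jog_arm", "payload": {
  "moves": [
    [0,0,0,0,0,-0.05,1],
    [0,0,0,0,0,-0.05,1],
    [0,0,0,0,0,0,1]
  ]
}}

```text
clock: 13.23
tool_pos: [497.6, -124.5, 105.7]
tool_rot: [0.0, 0.609, 0.793, 0.0]
ft_force: [-0.7, -0.1, 6.0]
finger_gap: 0.516
```

```bash
python3 - <<'E'
from h import *
show()
E
```

```text
t 13.23 p [ 497.64 -124.49  105.69] yaw 104.96 zax [ 3.e-04 -1.e-04 -1.e+00] F [-0.7  -0.12  6.02] M [-0.192  0.327 -0.134] gap 0.516 q [-0.411  0.147  0.653  1.96  -0.102  1.067  0.547]
```

Request:
{"api": "jog_arm", "payload": {
  "moves": [
    [0,0,0,0,0,-0.05,1],
    [0,0,0,0,0,-0.05,1],
    [0,0,0,0,0,0,1]
  ]
}}

```text
clock: 13.48
tool_pos: [497.6, -124.5, 105.8]
tool_rot: [0.0, 0.569, 0.823, 0.0]
ft_force: [-0.9, -0.1, 5.9]
finger_gap: 0.52
```

```bash
python3 - <<'E'
from h import *
show()
im,d=arm.snapshot("wrist"); cv2.imwrite("pics/w9.png",im); np.save("w9d.npy",d); show()
E
```

```text
t 13.48 p [ 497.65 -124.49  105.78] yaw 110.69 zax [ 3.e-04 -1.e-04 -1.e+00] F [-0.87 -0.12  5.94] M [-0.096  0.391 -0.182] gap 0.52 q [-0.402  0.146  0.644  1.959 -0.1    1.067  0.646]
t 13.53 p [ 497.7  -124.49  105.79] yaw 110.6 zax [ 4.e-04 -1.e-04 -1.e+00] F [-1.52 -0.63  6.82] M [-0.169  0.362 -0.15 ] gap 0.521 q [-0.403  0.146  0.644  1.959 -0.1    1.067  0.644]
```

View pics/w9.png

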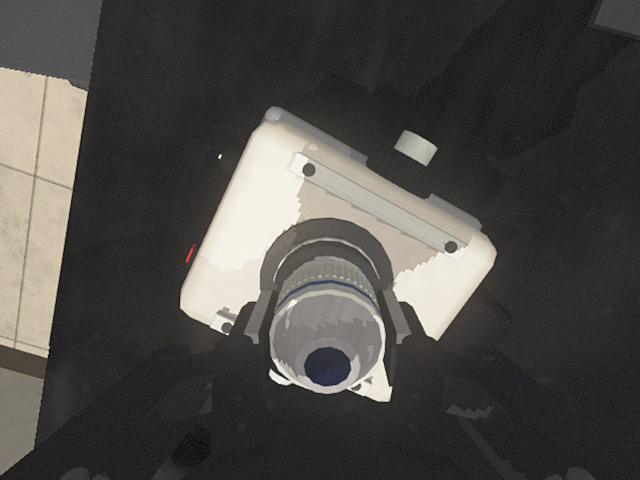

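Request:
{"api": "jog_arm", "payload": {
  "moves": [
    [0,0,-0.05,0,0,-0.05,1],
    [0,0,0,0,0,-0.05,1],
    [0,0,0,0,0,0,1]
  ]
}}

```text
clock: 13.78
tool_pos: [498.3, -124.5, 107.5]
tool_rot: [0.001, 0.527, 0.85, 0.0]
ft_force: [0.2, -1.1, 6.3]
finger_gap: 0.522
```

```bash
python3 - <<'E'
from h import *
show()
E
```

```text
t 13.78 p [ 498.33 -124.51  107.47] yaw 116.45 zax [ 1.8e-03 -4.0e-04 -1.0e+00] F [ 0.22 -1.09  6.28] M [-0.209  0.054  0.016] gap 0.522 q [-0.395  0.143  0.635  1.957 -0.097  1.069  0.743]
```

Request:
{"api": "jog_arm", "payload": {
  "moves": [
    [0,0,-0.03,0,0,-0.05,1],
    [0,0,0,0,0,-0.05,1],
    [0,0,0,0,0,0,1]
  ]
}}

```text
clock: 14.03
tool_pos: [498.1, -124.5, 108.2]
tool_rot: [0.001, 0.483, 0.875, 0.0]
ft_force: [-0.1, -0.7, 5.5]
finger_gap: 0.522
```

Request:
{"api": "jog_arm", "payload": {
  "moves": [
    [0,0,0,0,0,-0.05,1],
    [0,0,0,0,0,-0.05,1],
    [0,0,0,0,0,0,1]
  ]
}}

```text
clock: 14.28
tool_pos: [498.4, -124.7, 108.3]
tool_rot: [0.001, 0.439, 0.898, 0.0]
ft_force: [0.3, -2.2, 4.8]
finger_gap: 0.524
```

```bash
python3 - <<'E'
from h import *
show()
E
```

```text
t 14.28 p [ 498.39 -124.7   108.33] yaw 127.9 zax [ 2.e-03 -7.e-04 -1.e+00] F [ 0.34 -2.25  4.83] M [-0.288 -0.123 -0.059] gap 0.524 q [-0.379  0.141  0.617  1.956 -0.092  1.07   0.939]
```

Request:
{"api": "jog_arm", "payload": {
  "moves": [
    [-0.016,-0.012,0,0,0,-0.05,1],
    [0,0,0,0,0,-0.05,1],
    [0,0,0,0,0,0,1]
  ]
}}

```text
clock: 14.53
tool_pos: [498.1, -125.2, 108.2]
tool_rot: [0.001, 0.394, 0.919, 0.0]
ft_force: [-0.5, -0.7, 5.1]
finger_gap: 0.521
```

Request:
{"api": "jog_arm", "payload": {
  "moves": [
    [0,0,0,0,0,-0.05,1],
    [0,0,0,0,0,-0.05,1],
    [0,0,0,0,0,0,1]
  ]
}}

```text
clock: 14.78
tool_pos: [498.1, -125.3, 108.2]
tool_rot: [0.001, 0.347, 0.938, -0.0]
ft_force: [-0.2, -0.7, 5.5]
finger_gap: 0.519
```

```bash
python3 - <<'E'
from h import *
show()
E
```

```text
t 14.78 p [ 498.13 -125.32  108.25] yaw 139.35 zax [ 1.4e-03 -7.0e-04 -1.0e+00] F [-0.16 -0.69  5.48] M [-0.245  0.097 -0.073] gap 0.519 q [-0.362  0.14   0.6    1.955 -0.09   1.071  1.138]
```

Request:
{"api": "jog_arm", "payload": {
  "moves": [
    [0,0,0,0,0,-0.05,1],
    [0,0,0,0,0,-0.05,1],
    [0,0,0,0,0,0,1]
  ]
}}

```text
clock: 15.03
tool_pos: [498.0, -125.3, 108.2]
tool_rot: [0.001, 0.3, 0.954, -0.0]
ft_force: [-1.6, -2.0, 5.4]
finger_gap: 0.523
```

Request:
{"api": "jog_arm", "payload": {
  "moves": [
    [0,0,0,0,0,-0.05,1],
    [0,0,0,0,0,-0.05,1],
    [0,0,0,0,0,0,1]
  ]
}}

```text
clock: 15.28
tool_pos: [498.0, -125.3, 108.2]
tool_rot: [0.001, 0.252, 0.968, -0.0]
ft_force: [-0.1, -1.6, 5.2]
finger_gap: 0.518
```

```bash
python3 - <<'E'
from h import *
show()
E
```

```text
t 15.28 p [ 498.03 -125.32  108.21] yaw 150.81 zax [ 1.2e-03 -6.0e-04 -1.0e+00] F [-0.06 -1.62  5.18] M [-0.235  0.12  -0.074] gap 0.518 q [-0.346  0.139  0.583  1.955 -0.087  1.071  1.335]
```

Request:
{"api": "jog_arm", "payload": {
  "moves": [
    [0,0,0,0,0,-0.05,1],
    [0,0,0,0,0,-0.05,1],
    [0,0,0,0,0,0,1]
  ]
}}

```text
clock: 15.53
tool_pos: [498.0, -125.4, 108.2]
tool_rot: [0.001, 0.203, 0.979, -0.0]
ft_force: [-0.3, -1.0, 6.5]
finger_gap: 0.522
```

Request:
{"api": "jog_arm", "payload": {
  "moves": [
    [0,0,0,0,0,-0.05,1],
    [0,0,0,0,0,-0.05,1],
    [0,0,0,0,0,0,1]
  ]
}}

```text
clock: 15.78
tool_pos: [498.0, -125.5, 108.2]
tool_rot: [0.001, 0.154, 0.988, -0.0]
ft_force: [-1.3, -1.4, 5.5]
finger_gap: 0.522
```

Request:
{"api": "jog_arm", "payload": {
  "moves": [
    [0,0,0,0,0,-0.05,1],
    [0,0,0,0,0,-0.05,1],
    [0,0,0,0,0,0,1]
  ]
}}

```text
clock: 16.03
tool_pos: [498.0, -125.4, 108.2]
tool_rot: [0.001, 0.105, 0.995, -0.0]
ft_force: [-1.1, -1.6, 5.0]
finger_gap: 0.521
```

Request:
{"api": "jog_arm", "payload": {
  "moves": [
    [0,0,0,0,0,-0.05,1],
    [0,0,0,0,0,-0.05,1],
    [0,0,0,0,0,0,1]
  ]
}}

```text
clock: 16.28
tool_pos: [497.9, -125.6, 108.2]
tool_rot: [0.001, 0.055, 0.998, -0.0]
ft_force: [-0.8, -1.3, 5.1]
finger_gap: 0.519
```

Request:
{"api": "jog_arm", "payload": {
  "moves": [
    [0,0,0,0,0,-0.05,1],
    [0,0,0,0,0,-0.05,1],
    [0,0,0,0,0,0,1]
  ]
}}

```text
clock: 16.53
tool_pos: [497.9, -125.5, 108.2]
tool_rot: [0.001, 0.005, 1.0, -0.0]
ft_force: [-0.4, -1.3, 4.9]
finger_gap: 0.517
```

```bash
python3 - <<'E'
from h import *
show()
E
```

```text
t 16.53 p [ 497.95 -125.52  108.22] yaw 179.45 zax [ 1.1e-03 -9.0e-04 -1.0e+00] F [-0.44 -1.33  4.93] M [-0.34   0.151 -0.076] gap 0.517 q [-0.308  0.137  0.541  1.954 -0.079  1.071  1.828]
```

Request:
{"api": "jog_arm", "payload": {
  "moves": [
    [0,0,0,0,0,-0.04,1],
    [0,0,0,0,0,-0.04,1],
    [0,0,0,0,0,0,1]
  ]
}}

```text
clock: 16.78
tool_pos: [497.9, -125.6, 108.2]
tool_rot: [0.001, -0.035, 0.999, -0.001]
ft_force: [-1.1, -1.8, 6.2]
finger_gap: 0.518
```

Request:
{"api": "jog_arm", "payload": {
  "moves": [
    [0,0,0,0,0,-0.04,1],
    [0,0,0,0,0,-0.04,1],
    [0,0,0,0,0,0,1]
  ]
}}

```text
clock: 17.03
tool_pos: [498.0, -125.5, 108.3]
tool_rot: [0.001, -0.075, 0.997, -0.0]
ft_force: [-1.2, -2.2, 5.4]
finger_gap: 0.517
```

Request:
{"api": "jog_arm", "payload": {
  "moves": [
    [0,0,0,0,0,-0.04,1],
    [0,0,0,0,0,-0.04,1],
    [0,0,0,0,0,0,1]
  ]
}}

```text
clock: 17.28
tool_pos: [498.0, -125.6, 108.2]
tool_rot: [0.001, -0.115, 0.993, -0.001]
ft_force: [-0.0, -1.6, 5.6]
finger_gap: 0.522
```

Request:
{"api": "jog_arm", "payload": {
  "moves": [
    [0,0,0,0,0,-0.04,1],
    [0,0,0,0,0,-0.04,1],
    [0,0,0,0,0,0,1]
  ]
}}

```text
clock: 17.53
tool_pos: [498.1, -125.8, 108.3]
tool_rot: [0.001, -0.154, 0.988, -0.001]
ft_force: [-0.8, -1.8, 5.3]
finger_gap: 0.524
```

```bash
python3 - <<'E'
from h import *
show()
E
```

```text
t 17.53 p [ 498.05 -125.78  108.26] yaw -162.25 zax [ 0.0014 -0.0012 -1.    ] F [-0.84 -1.85  5.25] M [-0.376  0.07  -0.099] gap 0.524 q [-0.284  0.136  0.515  1.953 -0.075  1.07   2.144]
```

Request:
{"api": "jog_arm", "payload": {
  "moves": [
    [0,0,0,0,0,-0.04,1],
    [0,0,0,0,0,-0.04,1],
    [0,0,0,0,0,0,1]
  ]
}}

```text
clock: 17.78
tool_pos: [497.9, -125.3, 108.0]
tool_rot: [0.0, -0.194, 0.981, -0.0]
ft_force: [0.3, -1.6, 2.5]
finger_gap: 0.515
```

Request:
{"api": "jog_arm", "payload": {
  "moves": [
    [0,0,0.03,0,0,0,1],
    [0,0,0,0,0,0,1],
    [0,0,0,0,0,0,1]
  ]
}}

```text
clock: 18.03
tool_pos: [497.8, -125.3, 106.8]
tool_rot: [0.0, -0.194, 0.981, -0.0]
ft_force: [-0.0, -3.0, 4.2]
finger_gap: 0.522
```

```bash
python3 - <<'E'
from h import *
show()
E
```

```text
t 18.03 p [ 497.81 -125.26  106.85] yaw -157.62 zax [ 6.e-04 -8.e-04 -1.e+00] F [-0.01 -3.01  4.16] M [-0.677 -0.161 -0.02 ] gap 0.522 q [-0.278  0.137  0.508  1.954 -0.075  1.068  2.224]
```

Request:
{"api": "jog_arm", "payload": {
  "moves": [
    [0.01,-0.025,0,0,0,0,1],
    [0,0,0,0,0,0,1],
    [0,0,0,0,0,0,1]
  ]
}}

```text
clock: 18.28
tool_pos: [497.8, -125.4, 106.9]
tool_rot: [0.0, -0.195, 0.981, 0.0]
ft_force: [1.0, -1.0, 3.2]
finger_gap: 0.522
```

```bash
python3 - <<'E'
from h import *
show()
E
```

```text
t 18.28 p [ 497.79 -125.36  106.86] yaw -157.54 zax [ 4.e-04  1.e-04 -1.e+00] F [ 1.02 -0.99  3.22] M [-0.406 -0.204 -0.097] gap 0.522 q [-0.277  0.137  0.508  1.954 -0.076  1.069  2.227]
```

Better. Now forward (clockwise).

Request:
{"api": "jog_arm", "payload": {
  "moves": [
    [0,-0.01,0.003,0,0,0.05,1],
    [0,0,0.004,0,0,0.05,1],
    [0,0,0.004,0,0,0.05,1],
    [0,0,0.004,0,0,0.05,1],
    [0,0,0,0,0,0,1]
  ]
}}

```text
clock: 18.7
tool_pos: [497.0, -124.5, 106.0]
tool_rot: [-0.001, -0.096, 0.995, 0.001]
ft_force: [-1.6, 1.4, 4.1]
finger_gap: 0.52
```

```bash
python3 - <<'E'
from h import *
show()
E
```

```text
t 18.7 p [ 497.02 -124.53  105.99] yaw -169.02 zax [-0.0018  0.0017 -1.    ] F [-1.64  1.42  4.12] M [0.27  0.225 0.024] gap 0.52 q [-0.292  0.139  0.524  1.955 -0.081  1.069  2.029]
```

Request:
{"api": "jog_arm", "payload": {
  "moves": [
    [0,0,0.004,0,0,0.05,1],
    [0,0,0.004,0,0,0.05,1],
    [0,0,0.004,0,0,0.05,1],
    [0,0,0.004,0,0,0.05,1],
    [0,0,0,0,0,0,1]
  ]
}}

```text
clock: 19.12
tool_pos: [497.4, -124.6, 105.6]
tool_rot: [-0.001, 0.003, 1.0, 0.001]
ft_force: [-1.0, 2.5, 4.2]
finger_gap: 0.522
```

```bash
python3 - <<'E'
from h import *
show()
E
```

```text
t 19.12 p [ 497.36 -124.59  105.65] yaw 179.6 zax [-0.0011  0.0015 -1.    ] F [-0.99  2.46  4.2 ] M [0.419 0.171 0.046] gap 0.522 q [-0.307  0.14   0.541  1.956 -0.084  1.068  1.834]
```

Request:
{"api": "jog_arm", "payload": {
  "moves": [
    [0,0.018,0.004,0,0,0.05,1],
    [0,0,0.004,0,0,0.05,1],
    [0,0,0.004,0,0,0.05,1],
    [0,0,0.004,0,0,0.05,1],
    [0,0,0,0,0,0,1]
  ]
}}

```text
clock: 19.53
tool_pos: [497.5, -124.4, 105.3]
tool_rot: [-0.0, 0.103, 0.995, 0.001]
ft_force: [-1.4, 1.8, 3.4]
finger_gap: 0.52
```

```bash
python3 - <<'E'
from h import *
show()
E
```

```text
t 19.53 p [ 497.5  -124.38  105.27] yaw 168.18 zax [-7.0e-04  1.1e-03 -1.0e+00] F [-1.39  1.79  3.44] M [ 0.365  0.136 -0.006] gap 0.52 q [-0.323  0.142  0.557  1.957 -0.086  1.067  1.636]
```

Request:
{"api": "jog_arm", "payload": {
  "moves": [
    [0.005,0.01,0.004,0,0,0.05,1],
    [0,0,0.004,0,0,0.05,1],
    [0,0,0.004,0,0,0.05,1],
    [0,0,0.004,0,0,0.05,1],
    [0,0,0.004,0,0,0.05,1],
    [0,0,0.004,0,0,0.05,1],
    [0,0,0,0,0,0,1]
  ]
}}

```text
clock: 20.12
tool_pos: [497.9, -124.4, 104.7]
tool_rot: [0.0, 0.25, 0.968, 0.0]
ft_force: [-0.1, 1.4, 3.9]
finger_gap: 0.519
```

```bash
python3 - <<'E'
from h import *
show()
E
```

```text
t 20.12 p [ 497.85 -124.4   104.72] yaw 151.02 zax [ 4.e-04  6.e-04 -1.e+00] F [-0.11  1.42  3.92] M [ 0.244 -0.115  0.058] gap 0.519 q [-0.347  0.144  0.583  1.958 -0.091  1.065  1.341]
```

Request:
{"api": "jog_arm", "payload": {
  "moves": [
    [0,0,0.004,0,0,0.05,1],
    [0,0,0.004,0,0,0.05,1],
    [0,0,0.004,0,0,0.05,1],
    [0,0,0.004,0,0,0.05,1],
    [0,0,0.004,0,0,0.05,1],
    [0,0,0.004,0,0,0.05,1],
    [0,0,0,0,0,0,1]
  ]
}}

```text
clock: 20.7
tool_pos: [497.8, -124.9, 104.0]
tool_rot: [0.0, 0.392, 0.92, 0.0]
ft_force: [0.3, 0.8, 3.3]
finger_gap: 0.52
```

```bash
python3 - <<'E'
from h import *
show()
E
```

```text
t 20.7 p [ 497.8  -124.88  104.05] yaw 133.84 zax [ 4.e-04  0.e+00 -1.e+00] F [0.3  0.78 3.31] M [ 0.165 -0.01   0.013] gap 0.52 q [-0.371  0.147  0.61   1.96  -0.096  1.063  1.046]
```

Request:
{"api": "jog_arm", "payload": {
  "moves": [
    [0,0,0.004,0,0,0.05,1],
    [0,0,0.004,0,0,0.05,1],
    [0,0,0.004,0,0,0.05,1],
    [0,0,0,0,0,0,1]
  ]
}}

```text
clock: 21.03
tool_pos: [497.6, -124.8, 103.6]
tool_rot: [-0.0, 0.46, 0.888, 0.0]
ft_force: [-0.5, 0.2, 4.0]
finger_gap: 0.519
```

```bash
python3 - <<'E'
from h import *
show()
E
```

```text
t 21.03 p [ 497.63 -124.78  103.65] yaw 125.26 zax [ 0.e+00  3.e-04 -1.e+00] F [-0.52  0.23  3.97] M [0.229 0.018 0.109] gap 0.519 q [-0.383  0.148  0.624  1.96  -0.099  1.063  0.899]
```

```bash
cat >> h.py <<'E'
def avg(n=3):
    M=[];F=[]
    for i in range(n):
        st=arm.get_state();M.append(st["wrist_torque"]);F.append(st["ft_force"])
        if i<n-1: arm.snapshot("scene")
    show(); print("avgM",np.mean(M,0).round(3),"Mz",np.round([m[2] for m in M],3),"avgF",np.mean(F,0).round(2))
E
python3 -c "
from h import *
avg(4)"
```

```text
t 21.18 p [ 497.67 -124.77  103.65] yaw 125.3 zax [ 1.e-04  2.e-04 -1.e+00] F [-0.76  0.84  5.  ] M [0.245 0.02  0.055] gap 0.52 q [-0.383  0.148  0.624  1.96  -0.099  1.063  0.9  ]
avgM [0.225 0.03  0.084] Mz [0.109 0.081 0.092 0.055] avgF [-0.19  0.49  4.15]
```

Request:
{"api": "jog_arm", "payload": {
  "moves": [
    [0,0,0.004,0,0,0.05,1],
    [0,0,0,0,0,0,1]
  ]
}}

```text
clock: 21.35
tool_pos: [497.7, -124.8, 103.5]
tool_rot: [0.0, 0.482, 0.876, 0.0]
ft_force: [0.2, 1.7, 3.3]
finger_gap: 0.518
```

```bash
python3 -c "
from h import *
avg(4)"
```

```text
t 21.5 p [ 497.69 -124.82  103.55] yaw 122.38 zax [ 2.e-04  2.e-04 -1.e+00] F [0.08 0.93 4.32] M [0.304 0.02  0.048] gap 0.52 q [-0.387  0.148  0.628  1.961 -0.1    1.063  0.85 ]
avgM [ 0.286 -0.023  0.034] Mz [0.051 0.001 0.034 0.048] avgF [-0.02  1.11  4.31]
```

Request:
{"api": "jog_arm", "payload": {
  "moves": [
    [0,0,0.004,0,0,0.05,1],
    [0,0,0,0,0,0,1]
  ]
}}

```text
clock: 21.67
tool_pos: [497.7, -124.8, 103.4]
tool_rot: [0.0, 0.504, 0.863, 0.0]
ft_force: [-0.1, 1.0, 3.7]
finger_gap: 0.517
```

```bash
python3 -c "
from h import *
avg(4)"
```

```text
t 21.82 p [ 497.72 -124.84  103.44] yaw 119.5 zax [ 3.e-04  1.e-04 -1.e+00] F [-0.01  1.13  4.01] M [ 0.323 -0.027  0.063] gap 0.519 q [-0.391  0.149  0.633  1.961 -0.101  1.062  0.801]
avgM [ 0.318 -0.025  0.08 ] Mz [0.124 0.072 0.062 0.063] avgF [-0.29  1.24  4.32]
```

Request:
{"api": "jog_arm", "payload": {
  "moves": [
    [0,0,0.003,0,0,0.04,1],
    [0,0,0,0,0,0,1]
  ]
}}

```text
clock: 21.98
tool_pos: [497.7, -124.9, 103.3]
tool_rot: [0.0, 0.522, 0.853, 0.0]
ft_force: [-0.1, 1.3, 4.5]
finger_gap: 0.523
```

```bash
python3 -c "
from h import *
avg(4)"
```

```text
t 22.13 p [ 497.69 -124.88  103.31] yaw 117.19 zax [ 2.e-04  1.e-04 -1.e+00] F [-0.07  1.75  4.63] M [ 0.291 -0.027  0.069] gap 0.523 q [-0.395  0.149  0.637  1.961 -0.102  1.062  0.761]
avgM [ 0.289 -0.052  0.067] Mz [0.068 0.075 0.056 0.069] avgF [-0.24  1.34  4.48]
```

Request:
{"api": "jog_arm", "payload": {
  "moves": [
    [0,0,0.003,0,0,0.04,1],
    [0,0,0,0,0,0,1]
  ]
}}

```text
clock: 22.3
tool_pos: [497.7, -124.9, 103.2]
tool_rot: [0.0, 0.539, 0.843, 0.0]
ft_force: [0.7, 1.7, 5.6]
finger_gap: 0.518
```

```bash
python3 -c "
from h import *
avg(4)"
```

```text
t 22.45 p [ 497.66 -124.88  103.21] yaw 114.89 zax [ 1.e-04  1.e-04 -1.e+00] F [-0.21  1.67  4.36] M [ 0.314 -0.019  0.104] gap 0.515 q [-0.398  0.15   0.641  1.961 -0.102  1.062  0.722]
avgM [ 0.28  -0.027  0.091] Mz [0.115 0.049 0.095 0.104] avgF [0.02 1.49 4.81]
```

Request:
{"api": "jog_arm", "payload": {
  "moves": [
    [0,0,0.003,0,0,0.04,1],
    [0,0,0,0,0,0,1]
  ]
}}

```text
clock: 22.62
tool_pos: [497.6, -124.8, 103.1]
tool_rot: [-0.0, 0.555, 0.832, 0.0]
ft_force: [-0.1, 2.0, 4.7]
finger_gap: 0.519
```

```bash
python3 -c "
from h import *
avg(4)"
```

```text
t 22.77 p [ 497.64 -124.83  103.1 ] yaw 112.6 zax [ 0.e+00  1.e-04 -1.e+00] F [0.85 0.98 4.46] M [0.362 0.02  0.078] gap 0.519 q [-0.402  0.15   0.645  1.961 -0.103  1.062  0.683]
avgM [ 0.349 -0.019  0.101] Mz [0.14  0.106 0.079 0.078] avgF [0.09 1.47 4.85]
```

Request:
{"api": "jog_arm", "payload": {
  "moves": [
    [0,0,0.002,0,0,0.03,1],
    [0,0,0,0,0,0,1]
  ]
}}

```text
clock: 22.93
tool_pos: [497.6, -124.8, 103.0]
tool_rot: [-0.0, 0.568, 0.823, 0.0]
ft_force: [-1.2, 1.7, 4.1]
finger_gap: 0.524
```

```bash
python3 -c "
from h import *
avg(4)"
```

```text
t 23.08 p [ 497.59 -124.8   103.02] yaw 110.87 zax [-1.e-04  2.e-04 -1.e+00] F [-0.48  2.94  4.22] M [0.412 0.076 0.103] gap 0.522 q [-0.404  0.151  0.647  1.962 -0.104  1.062  0.653]
avgM [0.399 0.043 0.115] Mz [0.137 0.111 0.11  0.103] avgF [-0.55  1.94  4.31]
```

Request:
{"api": "jog_arm", "payload": {
  "moves": [
    [0,0,0.002,0,0,0.03,1],
    [0,0,0,0,0,0,1]
  ]
}}

```text
clock: 23.25
tool_pos: [497.6, -124.8, 103.0]
tool_rot: [-0.0, 0.58, 0.815, 0.0]
ft_force: [-1.0, 1.7, 4.3]
finger_gap: 0.519
```

```bash
python3 -c "
from h import *
avg(4)"
```

```text
t 23.4 p [ 497.63 -124.78  102.98] yaw 109.15 zax [ 0.e+00  2.e-04 -1.e+00] F [-1.11  2.08  5.08] M [0.448 0.002 0.191] gap 0.519 q [-0.407  0.151  0.65   1.962 -0.105  1.062  0.623]
avgM [0.428 0.03  0.177] Mz [0.209 0.148 0.159 0.191] avgF [-0.62  1.66  4.81]
```

Request:
{"api": "jog_arm", "payload": {
  "moves": [
    [0,0,0,0,0,0.03,1],
    [0,0,0,0,0,0,1]
  ]
}}

```text
clock: 23.57
tool_pos: [497.6, -124.8, 103.0]
tool_rot: [-0.0, 0.592, 0.806, 0.0]
ft_force: [0.1, 2.7, 5.2]
finger_gap: 0.52
```

```bash
python3 -c "
from h import *
avg(5)
im,d=arm.snapshot('wrist'); cv2.imwrite('pics/w10.png',im)"
```

```text
t 23.77 p [ 497.63 -124.81  102.97] yaw 107.41 zax [ 0.e+00  2.e-04 -1.e+00] F [0.46 2.8  4.87] M [0.456 0.066 0.212] gap 0.518 q [-0.409  0.151  0.653  1.962 -0.105  1.062  0.594]
avgM [0.451 0.014 0.212] Mz [0.183 0.236 0.201 0.23  0.212] avgF [-0.36  2.    4.78]
```

View pics/w10.png

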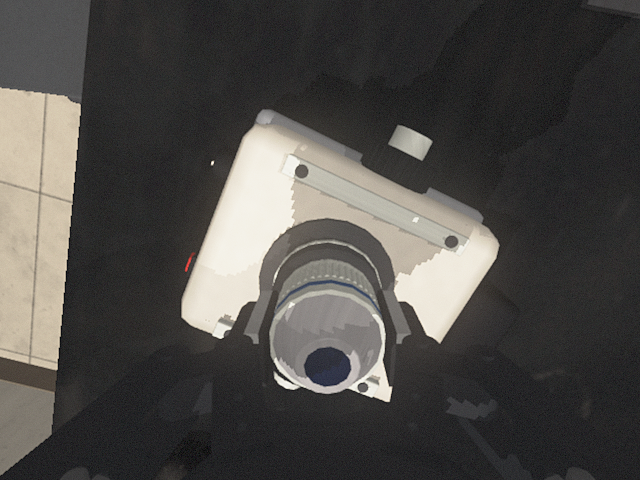

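Request:
{"api": "jog_arm", "payload": {
  "moves": [
    [0,0,0,0,0,0.02,1],
    [0,0,0,0,0,0,1]
  ]
}}

```text
clock: 23.98
tool_pos: [497.7, -124.8, 103.0]
tool_rot: [-0.0, 0.601, 0.799, 0.0]
ft_force: [-1.0, 2.4, 5.2]
finger_gap: 0.519
```

```bash
python3 -c "
from h import *
avg(5)"
```

```text
t 24.18 p [ 497.65 -124.83  102.98] yaw 106.23 zax [ 1.e-04  1.e-04 -1.e+00] F [-0.44  2.88  4.39] M [0.53  0.096 0.291] gap 0.522 q [-0.411  0.151  0.655  1.962 -0.106  1.062  0.573]
avgM [0.53  0.043 0.227] Mz [0.224 0.241 0.208 0.173 0.291] avgF [-0.68  2.26  4.48]
```

Request:
{"api": "jog_arm", "payload": {
  "moves": [
    [0,0,-0.03,0,0,0,1],
    [0.01,0,-0.04,0,0,0,1],
    [0,0,-0.03,0,0,0,1],
    [0,0,0,0,0,0,1],
    [0,0,0,0,0,0,1]
  ]
}}

```text
clock: 24.6
tool_pos: [497.6, -124.8, 105.9]
tool_rot: [0.0, 0.6, 0.8, -0.0]
ft_force: [1.1, 2.0, 1.8]
finger_gap: 0.517
```

```bash
python3 -c "
from h import *
avg(4)"
```

```text
t 24.75 p [ 497.59 -124.77  105.9 ] yaw 106.21 zax [ 2.e-04 -2.e-04 -1.e+00] F [0.92 0.2  2.18] M [ 0.291 -0.326  0.248] gap 0.521 q [-0.413  0.147  0.656  1.959 -0.102  1.067  0.57 ]
avgM [ 0.298 -0.299  0.226] Mz [0.186 0.251 0.217 0.248] avgF [0.97 1.27 1.96]
```

Request:
{"api": "jog_arm", "payload": {
  "moves": [
    [0,0,0,0,0,0,0.4],
    [0,0,0,0,0,0,0.3],
    [0,0,0,0,0,0,0.2],
    [0,0,0,0,0,0,0],
    [0,0,0,0,0,0,0],
    [0,0,0,0,0,0,0],
    [0,0,0,0,0,0,0],
    [0,0,0,0,0,0,0]
  ]
}}

```text
clock: 25.42
tool_pos: [497.5, -124.6, 106.0]
tool_rot: [-0.0, 0.6, 0.8, 0.0]
ft_force: [-0.7, -0.3, -0.6]
finger_gap: 1.001
```

```bash
python3 -c "
from h import *
avg(2)
im,d=arm.snapshot('wrist'); cv2.imwrite('pics/w11.png',im)"
```

```text
t 25.47 p [ 497.56 -124.63  105.98] yaw 106.21 zax [ 1.e-04  0.e+00 -1.e+00] F [-0.47 -0.19 -0.08] M [ 0.005 -0.047 -0.028] gap 1.0 q [-0.413  0.147  0.655  1.959 -0.102  1.068  0.57 ]
avgM [-0.015 -0.007 -0.006] Mz [ 0.016 -0.028] avgF [-0.58 -0.23 -0.36]
```

View pics/w11.png

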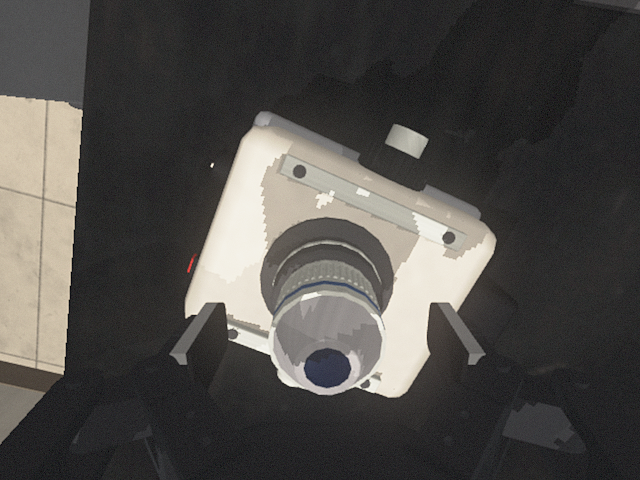

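Released; wrist forces are zero and the objective stands in the nosepiece. Retreat straight up.

Request:
{"api": "jog_arm", "payload": {
  "moves": [
    [0,0,-0.3,0,0,0,0],
    [0,0,-0.6,0,0,0,0],
    [0,0,-0.8,0,0,0,0],
    [0,0,-0.8,0,0,0,0],
    [0,0,-0.8,0,0,0,0],
    [0,0,-0.5,0,0,0,0],
    [-0.5,0,-0.3,0,0,0,0],
    [-0.5,0,0,0,0,0,0],
    [-0.5,0,0,0,0,0,0],
    [-0.5,0,0,0,0,0,0],
    [0,0,0,0,0,0,0],
    [0,0,0,0,0,0,0]
  ]
}}

```text
clock: 26.52
tool_pos: [514.1, -182.8, 229.4]
tool_rot: [0.0, 0.601, 0.799, -0.0]
ft_force: [0.2, 0.1, 0.7]
finger_gap: 0.999
```

```bash
python3 - <<'E'
from h import *
show(); st=arm.get_state(); c=wcal(st)
im,d=arm.snapshot("wrist"); cv2.imwrite("pics/w12.png",im)
u,v=map(int,proj("w",[498,-125,161],c)); print(u,v)
if 0<=u<640 and 0<=v<480:
    o,r=ray("w",u,v,c); print("lens top", o+r*d[v,u])
for k in dark(im,u-40,max(v-40,0),u+40,v+40,110):
    if k[1]>100: print(k,onz("w",*k[0],149,c))
s,_=arm.snapshot("scene"); cv2.imwrite("pics/s12.png",cv2.resize(s[170:290,300:440],None,fx=5,fy=5,interpolation=3))
E
```

```text
t 26.52 p [ 514.11 -182.8   229.4 ] yaw 106.11 zax [ 0.e+00 -1.e-04 -1.e+00] F [0.23 0.07 0.66] M [ 0.017 -0.022  0.01 ] gap 0.999 q [-0.368  0.108  0.715  1.738 -0.073  1.323  0.643]
326 161
lens top [ 497.80510275 -126.19481208  148.24082289]
(array([356.8147139, 133.3133515]), np.int32(367), array([44,  0, 36, 43], dtype=int32)) [ 511.37933767 -104.87045117  149.        ]
(array([327.33399602, 159.0417495 ]), np.int32(503), array([29, 25, 26, 26], dtype=int32)) [ 498.2606014  -124.74189771  149.        ]
```

View pics/s12.png

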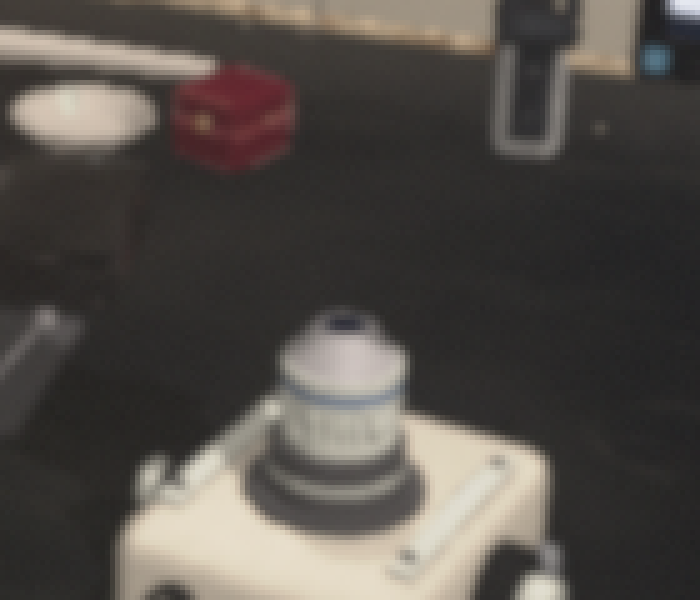

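View pics/w12.png

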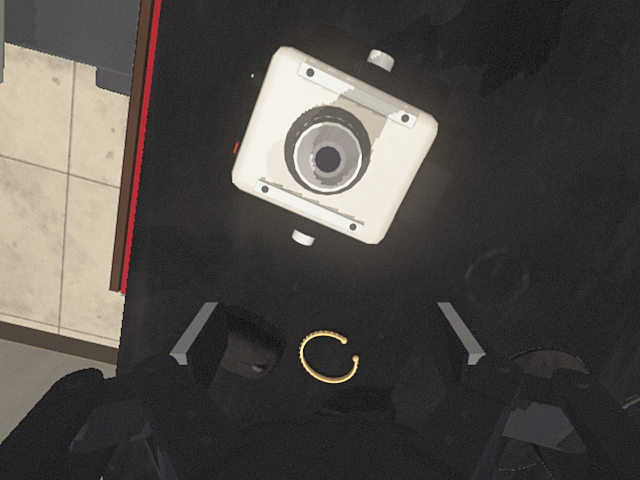

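```bash
python3 - <<'E'
from h import *
print(arm.job_done()); show()
E
```

```text
the job is handed in; nothing more can be done
None
the job is handed in; nothing more can be done
```

The objective is screwed into the nosepiece lens up, nipped up, released and handed in at about 27 s of the 72 s allowed.

**What I did**
- I gripped the objective with the blue ring by its barrel, lifted it out of the cup and rested it on the nosepiece.
- I turned it backward about 126° in all. It had happened to land at or near a thread start, so it first climbed a ramp to the thread face. It then dropped when the wrist yaw was about 202°, where the press fell from about 7 N to 4.4 N.
- I turned it forward about 1.6 rad, following it down, until it stopped sinking and the torque rose.
- I nipped it up and eased the press to about 4 N. Then I opened the fingers and backed off straight up.

**Checks**
- **Nip-up torque:** it averaged about 0.23 N m, a ring twist of about 0.11 to 0.12 rad. Single readings ran from 0.17 to 0.29.
- **Press:** the highest I saw was about 9 N, so the carriage moved about 6 mm and stayed clear of the 10 mm stop.
- **Seating:** after release the lens top read 148.2 mm by depth camera, against 149 mm expected if flush. In the cup that reading was already about 0.4 mm low. The scene view shows the objective upright with no visible gap.
- **Robot clear:** the wrist force was near zero after release and the fingers were open and away. I did not re-measure the bystanders' positions. Nothing in the last pictures looked moved.

**What disagreed**
- During positioning the scene camera placed the objective about 2 mm away from where the wrist camera and the forces put it. I trusted the wrist camera and the forces.
- Side forces of 1 to 3 N during threading showed the tool slightly off the bore axis. I trimmed this as I went.

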